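# Reload and restart the free bay of a two-bay bench sampler

### The arm

A 6-joint arm with a two-finger parallel gripper is mounted at the origin on the work surface. World frame = base frame: x ahead of the robot, y to its left, z up, the work surface at z = 0. Lengths are in m, angles in rad, forces in N, time in s.
With the tool pointing down it reaches from about 0.35 to 0.725 m from the base axis. Payload 6 kg.
Tool frame: the origin (TCP) lies between the finger pads; the fingertips stand 22 mm ahead of it and the grasp point (between the pads) lies 3 mm ahead of it; z points along the fingers, y is the direction in which the jaws open and shut (so a half turn about z gives the same grasp; the last joint's range is limited). The gripper opens to 85 mm and grips with 20 to 120 N. Pads are 22 mm wide; open, the fingers measure 114 mm over their backs; the gripper's body (76 mm by 85 mm) begins 54 mm behind the grasp point. The pads swing forward as they close: fully open they stand 13 mm farther back than shut.
Start: joints at [-0.783, 0.04, 0.085, 0, -1.615, -0.334], TCP at [0.263, -0.539, 0.253] pointing down, gripper open.
Joint ranges: [-2.56, 2.56], [-1.29, 2.01], [-1.08, 1.49], [-3.29, 1.98], [-2.81, -0.18], [-2.99, 2.99]. Speed limits (rad/s): [2.57, 2.57, 3.01, 3.14, 3.14, 3.14].

### API

Orientations are given as a unit quaternion [w, x, y, z].
In Python, from bench import telemetry, viewer, order gives the robot as it stands.
- The arm moves only by the tool servo_tool, never from a script. Its arguments are lists of equal length, an entry for each row: "slide": the shift along the tool's x, y, z in m, a list of three; "turn": the turn, a rotation vector about the tool's x, y, z in degrees, a list of three; "jaw": the closure, from 0 (fully open) to 1 (shut). A call has exactly 8 rows; each row is the pose to reach, as a shift and turn from the pose measured when the call began, along the tool's axes at that moment; what a row does not reach only later rows make up. A row lasts 1/10 s, in which the tool goes at most 50 mm and 8.59 degrees, less where a joint would pass 70% of its speed; a pose out of reach is approached as far as the arm can. A call with a gripper value outside its range is refused whole. The fingers move at their own pace and stop on an object; "grip_force" is the grip in N (left out, the last holds). Time passes only in rows, so rows that repeat a pose let the fingers close, or fill a call up. It gives the time, the measured TCP pose, the force and the opening at its end, in the units of the state.
- telemetry.get_state(): the state, without advancing time (a new reading comes with each control period).
- viewer.read_camera(name): name is "scene" or "top" or "wrist"; returns a dict with "frame" (384x512x3 uint8, red, green, blue), "fx", "fy", "cx", "cy" (pixels), "rvec" (rotation vector, rad) and "tvec" (3), from world to camera coordinates, as OpenCV has them; the wrist camera has in their place "mount" (4x4, takes a point from camera to tool coordinates, whose origin is the TCP and whose axes are the flange's). Camera axes: x right, y down, z forward; pixel columns grow to the right and rows downward; lengths in m; the calibration is good to about 2 mm. A picture is of the moment at which its call begins: read the wrist's pose just before it. There is no depth.
- order.hand_in(): hands the job in, once; it reports no verdict.
The state is a dict: "clock": time; "joint_positions": joint angles; "joint_vel": joint speeds; "tau": joint torques, N m; "tcp_pos": TCP position; "tcp_rot": TCP orientation; "contact_force": force on the tool from outside, world axes, zero at the start; "ft_torque": the same for the moment, N m; "opening": finger opening in m.
Only numpy, scipy, OpenCV 4.12 (cv2) and the standard library are available. Lean on these libraries where they do the work, as an engineer would, in place of code of your own. Each camera call takes 0.05 s, during which the arm holds its last target.

### The job

One bay of the white two-bay sampler holds one or two finished conical flasks with green caps, the other a flask with an orange cap that is still being run: stand the green-capped flasks in the yellow tray, and stand all the blue-capped flasks (three or four, on the bench mat) upright in the bay that the green ones came from. When they are all in, push that bay's blue door shut until it seats on its catch, and only then pull the black knob beside that bay straight up to its stop, hold it there for about half a second and let it go back down. Leave the orange-capped flask, its bay's door and knob, the white-capped flask and everything else on the bench as they are.

Things in the scene. Friction and masses are not known exactly. Their poses are not given: they have to be found in the camera images.
- sampler: white fixed machine, base 265 x 406 x 20 mm; origin under the middle between its bays, x to its back, y to its left. Two bays, open on top, 130 x 130 mm inside, floor centres at x 0, y +71 mm (left) and -71 mm (right), z 20 mm; walls up to 65 mm, in front only the bay's door; behind (x from 65 mm) 65 mm high, 105 mm from x 120 mm; outside each bay a 62 mm wide pod with its knob
- door_left (a joint): angle of the left bay's blue front door, rad: 0 shut (along the sampler's y), growing to 1.6 as it swings out to the robot. Panel 133 x 8 mm, 28 to 65 mm above the bench; hinge axis at its outer end, x -69 mm, y +141 mm in the sampler's frame. A light spring reopens it unless it is pushed below 0.06, where a sprung ball draws it shut and holds it (about 8 N at the edge)
- door_left_edge (a point): the free edge of the left door, 135 mm from the hinge axis, at mid height and mid thickness
- knob_left (a joint): how far the left bay's black pull knob is pulled up, m: 0 at rest, 0.030 at its stop; a spring pulls it back with 4.5 N at rest, 9 N at the stop
- knob_left_grip (a point): middle of the left knob's head, on its upright axis: head 26 mm in diameter and 26 mm high, its underside 18 mm above the pod when at rest
- door_right (a joint): angle of the right bay's blue front door, rad: 0 shut (along the sampler's y), growing to 1.6 as it swings out to the robot. Panel 133 x 8 mm, 28 to 65 mm above the bench; hinge axis at its outer end, x -69 mm, y -141 mm in the sampler's frame. A light spring reopens it unless it is pushed below 0.06, where a sprung ball draws it shut and holds it (about 8 N at the edge)
- door_right_edge (a point): the free edge of the right door, 135 mm from the hinge axis, at mid height and mid thickness
- knob_right (a joint): how far the right bay's black pull knob is pulled up, m: 0 at rest, 0.030 at its stop; a spring pulls it back with 4.5 N at rest, 9 N at the stop
- knob_right_grip (a point): middle of the right knob's head, on its upright axis: head 26 mm in diameter and 26 mm high, its underside 18 mm above the pod when at rest
- blue1: small conical sample flask with a blue cap (None if it is absent): foot 48 mm wide, tapering from 14 mm height to a 24 mm neck; cap 28 mm wide, from 56 to 82 mm height (grip the cap); 100 g; origin at the centre of the underside, z up along the flask
- blue2: small conical sample flask with a blue cap (None if it is absent): foot 48 mm wide, tapering from 14 mm height to a 24 mm neck; cap 28 mm wide, from 56 to 82 mm height (grip the cap); 100 g; origin at the centre of the underside, z up along the flask
- blue3: small conical sample flask with a blue cap (None if it is absent): foot 48 mm wide, tapering from 14 mm height to a 24 mm neck; cap 28 mm wide, from 56 to 82 mm height (grip the cap); 100 g; origin at the centre of the underside, z up along the flask
- blue4: small conical sample flask with a blue cap (None if it is absent): foot 48 mm wide, tapering from 14 mm height to a 24 mm neck; cap 28 mm wide, from 56 to 82 mm height (grip the cap); 100 g; origin at the centre of the underside, z up along the flask
- green1: finished conical flask with a green cap (None if it is absent), at the start in one of the two bays: foot 48 mm wide, tapering from 14 mm height to a 24 mm neck; cap 28 mm wide, from 56 to 82 mm height (grip the cap); 100 g; origin at the centre of the underside, z up along the flask
- green2: finished conical flask with a green cap (None if it is absent), at the start in one of the two bays: foot 48 mm wide, tapering from 14 mm height to a 24 mm neck; cap 28 mm wide, from 56 to 82 mm height (grip the cap); 100 g; origin at the centre of the underside, z up along the flask
- orange: conical flask with an orange cap, at the start in the other bay: foot 48 mm wide, tapering from 14 mm height to a 24 mm neck; cap 28 mm wide, from 56 to 82 mm height (grip the cap); 100 g; origin at the centre of the underside, z up along the flask
- white: conical flask with a white cap standing among the blue-capped ones; not part of the job: foot 48 mm wide, tapering from 14 mm height to a 24 mm neck; cap 28 mm wide, from 56 to 82 mm height (grip the cap); 100 g; origin at the centre of the underside, z up along the flask
- tray: yellow open tray, fixed, 170 x 130 mm, walls 4 mm thick and 22 mm high, floor 4 mm thick; origin at the centre of the underside
- mat: grey bench mat, fixed, 240 x 170 x 3 mm, on which the blue-capped and the white-capped flasks stand at the start; origin at the centre of the underside
- tipbox: white and blue pipette-tip box, 121 x 86 x 67 mm; bystander; origin at the centre of the underside
- marker: white marker pen with a red cap, 130 mm long, 15 mm high; bystander; origin at the centre of the underside
- timer: small grey bench timer, 65 x 65 x 18 mm; bystander; origin at the centre of the underside
- jar: amber jar with a black lid, 70 mm wide, 97 mm high; bystander; origin at the centre of the underside
- beaker: white beaker, 60 mm wide, 80 mm high; bystander; origin at the centre of the underside

How it is judged:
On the way, in this order (a step that is already met when the one before it is completed fails the run):
1. all green-capped flasks stand in the yellow tray and all blue-capped flasks stand in the bay that the green ones came from (((y of orange in the frame of sampler below 0 m and (x of blue1 in the frame of sampler between -0.052 and 0.052 m and y of blue1 in the frame of sampler between 0.019 and 0.123 m and z of blue1 in the frame of sampler between 0.014 and 0.028 m and angle between blue1's own z axis and vertical below 0.15 rad) and (x of blue2 in the frame of sampler between -0.052 and 0.052 m and y of blue2 in the frame of sampler between 0.019 and 0.123 m and z of blue2 in the frame of sampler between 0.014 and 0.028 m and angle between blue2's own z axis and vertical below 0.15 rad) and (x of blue3 in the frame of sampler between -0.052 and 0.052 m and y of blue3 in the frame of sampler between 0.019 and 0.123 m and z of blue3 in the frame of sampler between 0.014 and 0.028 m and angle between blue3's own z axis and vertical below 0.15 rad) and (x of blue4 in the frame of sampler between -0.052 and 0.052 m and y of blue4 in the frame of sampler between 0.019 and 0.123 m and z of blue4 in the frame of sampler between 0.014 and 0.028 m and angle between blue4's own z axis and vertical below 0.15 rad) and (x of green1 in the frame of tray between -0.075 and 0.075 m and y of green1 in the frame of tray between -0.055 and 0.055 m and z of green1 in the frame of tray between -0.002 and 0.012 m and angle between green1's own z axis and vertical below 0.15 rad) and (x of green2 in the frame of tray between -0.075 and 0.075 m and y of green2 in the frame of tray between -0.055 and 0.055 m and z of green2 in the frame of tray between -0.002 and 0.012 m and angle between green2's own z axis and vertical below 0.15 rad)) or (y of orange in the frame of sampler above 0 m and (x of blue1 in the frame of sampler between -0.052 and 0.052 m and y of blue1 in the frame of sampler between -0.123 and -0.019 m and z of blue1 in the frame of sampler between 0.014 and 0.028 m and angle between blue1's own z axis and vertical below 0.15 rad) and (x of blue2 in the frame of sampler between -0.052 and 0.052 m and y of blue2 in the frame of sampler between -0.123 and -0.019 m and z of blue2 in the frame of sampler between 0.014 and 0.028 m and angle between blue2's own z axis and vertical below 0.15 rad) and (x of blue3 in the frame of sampler between -0.052 and 0.052 m and y of blue3 in the frame of sampler between -0.123 and -0.019 m and z of blue3 in the frame of sampler between 0.014 and 0.028 m and angle between blue3's own z axis and vertical below 0.15 rad) and (x of blue4 in the frame of sampler between -0.052 and 0.052 m and y of blue4 in the frame of sampler between -0.123 and -0.019 m and z of blue4 in the frame of sampler between 0.014 and 0.028 m and angle between blue4's own z axis and vertical below 0.15 rad) and (x of green1 in the frame of tray between -0.075 and 0.075 m and y of green1 in the frame of tray between -0.055 and 0.055 m and z of green1 in the frame of tray between -0.002 and 0.012 m and angle between green1's own z axis and vertical below 0.15 rad) and (x of green2 in the frame of tray between -0.075 and 0.075 m and y of green2 in the frame of tray between -0.055 and 0.055 m and z of green2 in the frame of tray between -0.002 and 0.012 m and angle between green2's own z axis and vertical below 0.15 rad)))), for 0.2 s.
2. that bay's door is shut and seated on its catch (((y of orange in the frame of sampler below 0 m and value of joint door_left below 0.025 rad) or (y of orange in the frame of sampler above 0 m and value of joint door_right below 0.025 rad))), for 0.3 s.
3. with that door shut, that bay's knob is pulled up to its stop and held there a moment (((y of orange in the frame of sampler below 0 m and value of joint door_left below 0.025 rad and value of joint knob_left above 0.026 m) or (y of orange in the frame of sampler above 0 m and value of joint door_right below 0.025 rad and value of joint knob_right above 0.026 m))), for 0.2 s.
At the end, for the whole second after the job is handed in: Green caps upright (0.15 rad) in the yellow tray; every blue cap upright on the floor of the bay green came from, within 52 mm of its centre along each side; that door under 0.025 rad; that knob back within 4 mm of rest; flasks at rest (x of green1 in the frame of tray between -0.075 and 0.075 m and y of green1 in the frame of tray between -0.055 and 0.055 m and z of green1 in the frame of tray between -0.002 and 0.012 m and angle between each of green1, green2's own z axis and vertical below 0.15 rad and x of green2 in the frame of tray between -0.075 and 0.075 m and y of green2 in the frame of tray between -0.055 and 0.055 m and z of green2 in the frame of tray between -0.002 and 0.012 m and linear speed of each of blue1, blue2, blue3, blue4, green1, green2 below 0.02 m/s and ((y of orange in the frame of sampler below 0 m and (x of blue1 in the frame of sampler between -0.052 and 0.052 m and y of blue1 in the frame of sampler between 0.019 and 0.123 m and z of blue1 in the frame of sampler between 0.014 and 0.028 m and angle between blue1's own z axis and vertical below 0.15 rad) and (x of blue2 in the frame of sampler between -0.052 and 0.052 m and y of blue2 in the frame of sampler between 0.019 and 0.123 m and z of blue2 in the frame of sampler between 0.014 and 0.028 m and angle between blue2's own z axis and vertical below 0.15 rad) and (x of blue3 in the frame of sampler between -0.052 and 0.052 m and y of blue3 in the frame of sampler between 0.019 and 0.123 m and z of blue3 in the frame of sampler between 0.014 and 0.028 m and angle between blue3's own z axis and vertical below 0.15 rad) and (x of blue4 in the frame of sampler between -0.052 and 0.052 m and y of blue4 in the frame of sampler between 0.019 and 0.123 m and z of blue4 in the frame of sampler between 0.014 and 0.028 m and angle between blue4's own z axis and vertical below 0.15 rad) and value of joint door_left below 0.025 rad and value of joint knob_left below 0.004 m) or (y of orange in the frame of sampler above 0 m and (x of blue1 in the frame of sampler between -0.052 and 0.052 m and y of blue1 in the frame of sampler between -0.123 and -0.019 m and z of blue1 in the frame of sampler between 0.014 and 0.028 m and angle between blue1's own z axis and vertical below 0.15 rad) and (x of blue2 in the frame of sampler between -0.052 and 0.052 m and y of blue2 in the frame of sampler between -0.123 and -0.019 m and z of blue2 in the frame of sampler between 0.014 and 0.028 m and angle between blue2's own z axis and vertical below 0.15 rad) and (x of blue3 in the frame of sampler between -0.052 and 0.052 m and y of blue3 in the frame of sampler between -0.123 and -0.019 m and z of blue3 in the frame of sampler between 0.014 and 0.028 m and angle between blue3's own z axis and vertical below 0.15 rad) and (x of blue4 in the frame of sampler between -0.052 and 0.052 m and y of blue4 in the frame of sampler between -0.123 and -0.019 m and z of blue4 in the frame of sampler between 0.014 and 0.028 m and angle between blue4's own z axis and vertical below 0.15 rad) and value of joint door_right below 0.025 rad and value of joint knob_right below 0.004 m))); the robot touches nothing.
It fails at once if the orange-capped flask is moved by more than 30 mm or tipped (distance of orange from where it was at the start of the episode above 0.03 m or angle between orange's own z axis and vertical above 0.5 rad).
It fails at once if the door of the orange-capped flask's bay is moved by more than 40 mm at its free edge ((y of orange in the frame of sampler below 0 m and distance of door_right_edge from where it was at the start of the episode above 0.04 m) or (y of orange in the frame of sampler above 0 m and distance of door_left_edge from where it was at the start of the episode above 0.04 m)).
It fails at once if the knob of the orange-capped flask's bay is pulled up by more than 10 mm ((y of orange in the frame of sampler below 0 m and value of joint knob_right above 0.01 m) or (y of orange in the frame of sampler above 0 m and value of joint knob_left above 0.01 m)).
It fails at once if the white-capped flask is moved by more than 70 mm (distance of white from where it was at the start of the episode above 0.07 m).
It fails at once if another thing on the bench is moved by more than 50 mm (distance of any of tipbox, marker, timer, jar, beaker from where it was at the start of the episode above 0.05 m).
Of blue1, blue2, blue3, blue4 only 3 to 4 are there at a start; the rules pass over those that are not, and their reading is None.
Of green1, green2 only 1 to 2 are there at a start; the rules pass over those that are not, and their reading is None.
At some moment in a run one of blue1, blue2, blue3, blue4 may be knocked a few centimetres aside while the robot is not near it.
Once in a run the grip may slacken for a moment while it holds something.
It also fails if it takes over 210 s, if anything falls off the work surface, if the arm or the gripper's body presses on something with over 40 N, if the wrist force passes 120 N, or if a joint passes its speed limit or range.

## Working session

There is one attempt and no reset: what is moved stays moved. The work goes in short steps, Python scripts to look and compute and a tool call to move; the robot and the scene stay as the last step left them, time stands still between calls to the robot, and variables do not carry over. Pictures are saved under pics/ and viewed, and the job is handed in when it is done.

Besides the shell and the picture viewer there is one more tool, called after ">>>" as a command line: name --argument value ..., lists and objects as JSON in quotes. servo_tool: Moves the arm, as the interface text tells. Its arguments: {"type":"object","properties":{"slide":{"type":"array","items":{"type":"array","items":{"type":"number"}}},"turn":{"type":"array","items":{"type":"array","items":{"type":"number"}}},"jaw":{"type":"array","items":{"type":"number"}},"grip_force":{"type":"number"}},"required":["slide","turn","jaw"]}

```bash
ls; mkdir -p pics; cat > h.py <<'E'
import numpy as np, cv2
from scipy.spatial.transform import Rotation as R
from bench import telemetry, viewer, order
def cam(name):
    s=telemetry.get_state(); c=viewer.read_camera(name)
    K=np.array([[c['fx'],0,c['cx']],[0,c['fy'],c['cy']],[0,0,1]])
    if 'rvec' in c and c['rvec'] is not None:
        Rm=cv2.Rodrigues(np.array(c['rvec'],float))[0]; t=np.array(c['tvec'],float)
    else:
        q=s['tcp_rot']; T=np.eye(4); T[:3,:3]=R.from_quat([q[1],q[2],q[3],q[0]]).as_matrix(); T[:3,3]=s['tcp_pos']
        M=np.linalg.inv(T@np.array(c['mount'])); Rm=M[:3,:3]; t=M[:3,3]
    return c['frame'],K,Rm,t
def save(n,f,sc=1.5): cv2.imwrite('pics/'+n,cv2.resize(f[:,:,::-1],None,fx=sc,fy=sc))
def cast(K,Rm,t,u,v,z):
    d=Rm.T@np.linalg.inv(K)@np.array([u,v,1]); o=-Rm.T@t
    return o+d*(z-o[2])/d[2]
def proj(K,Rm,t,p):
    q=K@(Rm@np.array(p,float)+t); return q[:2]/q[2]
E
python3 - <<'E'
from h import *
print(telemetry.get_state())
for n in('scene','top','wrist'):
    f,K,Rm,t=cam(n); save(n+'0.png',f); print(n,K.tolist(),(-Rm.T@t))
E
```

```text
pics
{'clock': 0.0, 'joint_positions': array([-7.83318916e-01,  4.08046591e-02,  8.37968540e-02, -4.83498455e-04,
       -1.61552116e+00, -3.33770742e-01]), 'joint_vel': array([-2.69821316e-04, -8.35480887e-05, -7.75642688e-05,  9.23429659e-04,
       -1.97504147e-04,  1.75132070e-03]), 'tau': array([-3.40093211e-04, -3.68199885e+01,  3.47405577e+01,  6.93258002e+00,
       -5.58036249e-03,  2.10105810e-05]), 'tcp_pos': array([ 0.26296426, -0.5389685 ,  0.25227133]), 'tcp_rot': array([-2.56087585e-04, -2.24922834e-01,  9.74376164e-01,  8.62122498e-04]), 'contact_force': array([ 0.32232066,  0.44623656, -1.15512811]), 'ft_torque': array([-0.00396337,  0.00777836, -0.04153093]), 'opening': 0.08511753398093555}
scene [[448.69407728514096, 0.0, 251.13240390471856], [0.0, 448.69407728514096, 196.8730862880886], [0.0, 0.0, 1.0]] [ 1.02514765 -0.81694283  1.37691538]
top [[348.67963924735955, 0.0, 253.38868582264888], [0.0, 348.67963924735955, 195.09583626676067], [0.0, 0.0, 1.0]] [0.34050365 0.01474079 1.07376109]
wrist [[306.58100054681864, 0.0, 253.81365886424274], [0.0, 306.58100054681864, 186.58333142157258], [0.0, 0.0, 1.0]] [ 0.19819351 -0.57147094  0.37250457]
```

View pics/scene0.png

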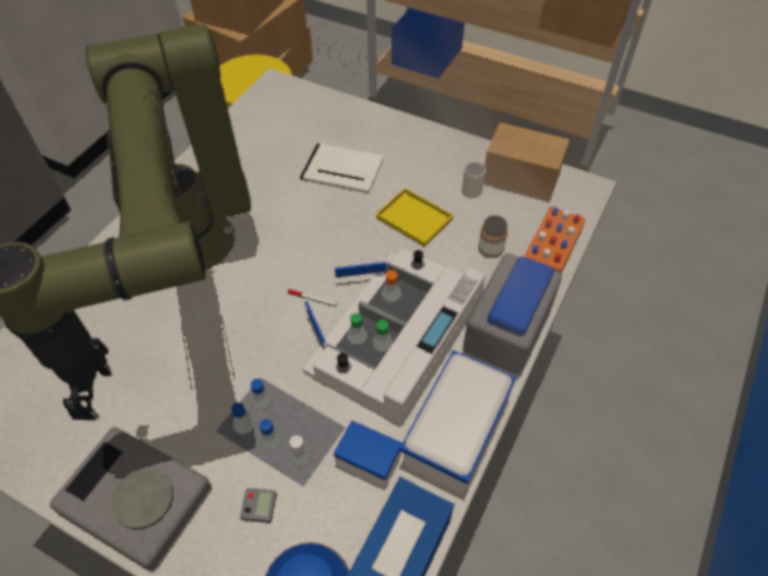

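View pics/top0.png

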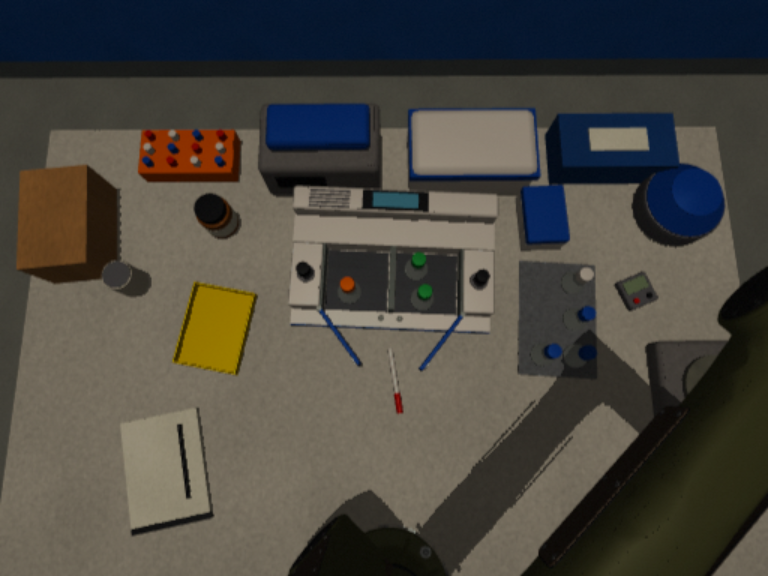

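View pics/wrist0.png

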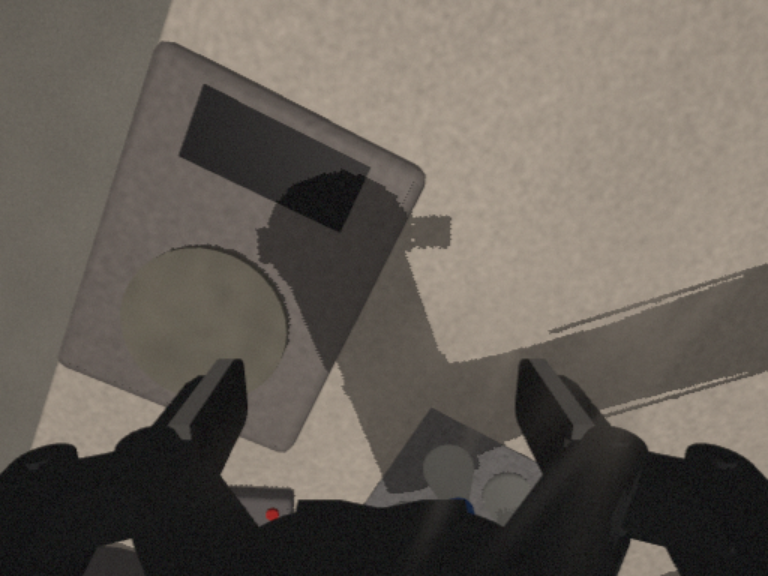

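Orange is in the left bay and two greens are in the right bay, with both doors half open. Three blues and the white stand on the mat, and the tray is at the left (top view about 215,328). Next I measure positions.

```bash
cat >> h.py <<'E'
def blobs(f,col,roi=None,mn=12):
    h=cv2.cvtColor(f,cv2.COLOR_RGB2HSV); H,S,V=h[...,0],h[...,1].astype(int),h[...,2]
    m={'blue':(H>100)&(H<125)&(S>150)&(V>30),'green':(H>50)&(H<85)&(S>130)&(V>40),'orange':(H>3)&(H<16)&(S>180)&(V>90),
       'yellow':(H>20)&(H<33)&(S>150)&(V>70)}[col].astype(np.uint8)
    if roi: 
        k=np.zeros_like(m); k[roi[1]:roi[3],roi[0]:roi[2]]=1; m=m*k
    n,l,st,c=cv2.connectedComponentsWithStats(m)
    return [(c[i].round(1).tolist(),int(st[i,4]),st[i,:4].tolist()) for i in range(1,n) if st[i,4]>=mn],m
E
python3 - <<'E'
from h import *
for n in('top','scene'):
    f,K,Rm,t=cam(n)
    for col,zb in (('blue',.003),('green',.02),('orange',.02)):
        b,m=blobs(f,col)
        for c,a,bb in b:
            if a<400: print(n,col,c,a,bb, 'P@cap',cast(K,Rm,t,*c,zb+.070).round(3))
    b,m=blobs(f,'yellow')
    b=max(b,key=lambda x:x[1] if n=='top' or x[0][0]>200 else 0); print(b)
    cn,_=cv2.findContours(m,cv2.RETR_EXTERNAL,cv2.CHAIN_APPROX_NONE)
    cn=[c for c in cn if cv2.contourArea(c)>0.5*b[1] and (n=='top' or c[:,0,0].mean()>200)]
    if cn:
        bx=cv2.boxPoints(cv2.minAreaRect(cn[0])); print('tray',[cast(K,Rm,t,*p,.022).round(3).tolist() for p in bx],bx.round().tolist())
        ap=cv2.approxPolyDP(cn[0],6,True)[:,0]; print(ap.tolist(),[cast(K,Rm,t,*p,.022).round(3).tolist() for p in ap])
E
python3 - <<'E'
from h import *
f,K,Rm,t=cam('top'); cv2.imwrite('pics/crop1.png',cv2.resize(f[110:290,180:460,::-1],None,fx=2.8,fy=2.8,interpolation=cv2.INTER_CUBIC))
f,K,Rm,t=cam('scene'); cv2.imwrite('pics/crop2.png',cv2.resize(f[150:340,130:330,::-1],None,fx=3,fy=3,interpolation=cv2.INTER_CUBIC))
E
```

```text
top blue [130.9, 89.5] 19 [129, 87, 5, 6] P@cap [0.893 0.39  0.073]
top blue [114.3, 98.3] 21 [112, 96, 6, 6] P@cap [0.864 0.439 0.073]
top blue [97.6, 107.3] 23 [95, 105, 6, 6] P@cap [0.834 0.488 0.073]
top blue [145.7, 107.0] 21 [143, 105, 6, 6] P@cap [0.834 0.34  0.073]
top blue [390.9, 208.8] 90 [385, 204, 12, 10] P@cap [ 0.509 -0.392  0.073]
top blue [226.4, 224.7] 103 [213, 206, 27, 37] P@cap [0.466 0.087 0.073]
top blue [293.3, 228.4] 107 [280, 210, 28, 37] P@cap [ 0.454 -0.105  0.073]
top blue [368.2, 233.7] 90 [363, 229, 12, 10] P@cap [ 0.437 -0.32   0.073]
top blue [391.5, 234.7] 90 [386, 230, 12, 10] P@cap [ 0.434 -0.387  0.073]
top green [278.9, 172.5] 69 [274, 168, 10, 10] P@cap [ 0.616 -0.066  0.09 ]
top green [282.9, 193.6] 77 [278, 189, 10, 10] P@cap [ 0.553 -0.076  0.09 ]
top orange [231.0, 188.7] 71 [227, 184, 9, 10] P@cap [0.569 0.074 0.09 ]
([143.0, 218.6], 2265, [115, 188, 55, 62])
tray [[0.426, 0.426, 0.022], [0.597, 0.399, 0.022], [0.566, 0.267, 0.022], [0.396, 0.298, 0.022]] [[114.0, 241.0], [127.0, 185.0], [169.0, 195.0], [157.0, 251.0]]
[[129, 188], [115, 24
[... 596 characters left out ...]
2] 45 [234, 210, 7, 8] P@cap [ 0.554 -0.075  0.09 ]
scene green [254.4, 217.4] 63 [251, 213, 8, 10] P@cap [ 0.614 -0.063  0.09 ]
scene orange [385.8, 149.2] 19 [383, 146, 6, 8] P@cap [0.915 0.448 0.09 ]
scene orange [367.5, 166.9] 249 [352, 151, 28, 29] P@cap [0.883 0.332 0.09 ]
scene orange [260.8, 184.3] 52 [258, 180, 7, 10] P@cap [0.568 0.076 0.09 ]
([276.0, 144.3], 1019, [251, 126, 50, 38])
tray [[0.41, 0.285, 0.022], [0.397, 0.43, 0.022], [0.594, 0.388, 0.022], [0.599, 0.251, 0.022]] [[250.0, 145.0], [263.0, 122.0], [301.0, 143.0], [288.0, 167.0]]
[[269, 126], [251, 143], [283, 163], [300, 143]] [[0.431, 0.417, 0.022], [0.409, 0.296, 0.022], [0.573, 0.259, 0.022], [0.588, 0.388, 0.022]]
```

View pics/crop1.png

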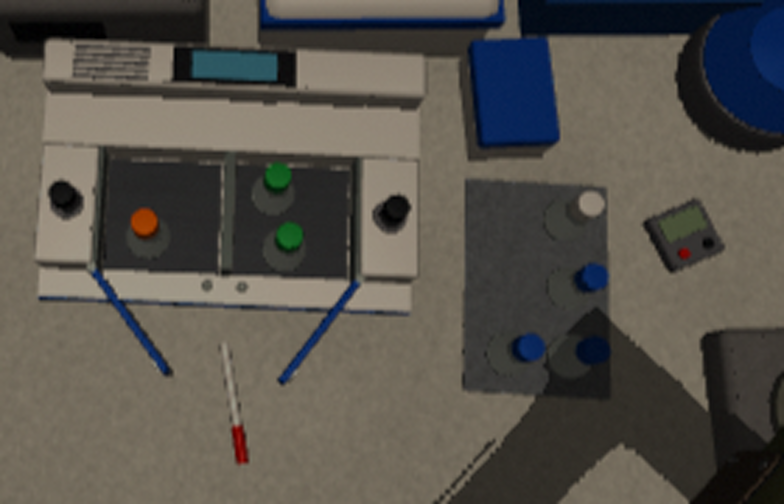

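View pics/crop2.png

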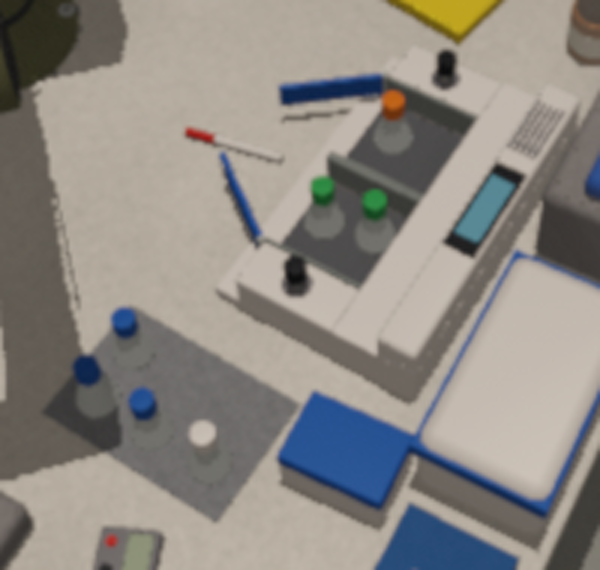

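```bash
cat >> h.py <<'E'
def go(p,yaw=None):
    """world target TCP p, yaw (deg) of tool y from world +y; prints slide/turn"""
    s=telemetry.get_state(); q=s['tcp_rot']; Rc=R.from_quat([q[1],q[2],q[3],q[0]])
    sl=Rc.inv().apply(np.array(p)-s['tcp_pos'])
    out=[sl.round(4).tolist()]
    if yaw is not None:
        Rt=R.from_euler('z',yaw,degrees=True)*R.from_matrix(np.array([[-1,0,0],[0,1,0],[0,0,-1.]]))
        out.append((Rc.inv()*Rt).as_rotvec(degrees=True).round(2).tolist())
    print('go',p,yaw,*out)
E
python3 - <<'E'
from h import *
f,K,Rm,t=cam('top')
P=lambda n,x,y,z:print(n,cast(K,Rm,t,180+x/2.8-.3,110+y/2.8-.3,z).round(4))
P('knobL',63,192,.109);P('knobR',398,206,.109)
P('white',591,204,.087)
P('frontL',38,298,.02);P('frontR',411,313,.02)
for n,x,y in(('rb_fl',222,273),('rb_bl',235,155),('rb_br',354,163),('rb_fr',354,282)): P(n,x,y,.065)
P('podRfr',415,277,.065);P('podRbr',418,160,.065);P('podLfl',36,262,.065)
P('doorRedge',281,381,.065);P('doorRhinge',356,286,.065)
P('sens1',207,285,.02);P('sens2',242,287,.02)
go([.616,-.066,.20],0)
E
```

```text
knobL [0.5953 0.1548 0.109 ]
knobR [ 0.5784 -0.1865  0.109 ]
white [ 0.5846 -0.3927  0.087 ]
frontL [0.4998 0.1922 0.02  ]
frontR [ 0.4805 -0.2134  0.02  ]
rb_fl [ 0.5181 -0.0075  0.065 ]
rb_bl [ 0.6469 -0.0229  0.065 ]
rb_br [ 0.6371 -0.1507  0.065 ]
rb_fr [ 0.5076 -0.1456  0.065 ]
podRfr [ 0.5125 -0.2098  0.065 ]
podRbr [ 0.64   -0.2197  0.065 ]
podLfl [0.5312 0.1878 0.065 ]
doorRedge [ 0.4054 -0.0667  0.065 ]
doorRhinge [ 0.5033 -0.1475  0.065 ]
sens1 [0.5128 0.0081 0.02  ]
sens2 [ 0.5104 -0.0301  0.02  ]
go [0.616, -0.066, 0.2] 0 [-0.5247, 0.2706, 0.0532] [0.02, -0.01, 26.0]
```

```bash
python3 - <<'E'
from h import *
go([.5535,-.0755,.19],0)
E
```

```text
go [0.5535, -0.0755, 0.19] 0 [-0.4644, 0.2894, 0.0632] [0.02, -0.01, 26.0]
```

>>> servo_tool --slide '[[-0.464,0.289,0.063],[-0.464,0.289,0.063],[-0.464,0.289,0.063],[-0.464,0.289,0.063],[-0.464,0.289,0.063],[-0.464,0.289,0.063],[-0.464,0.289,0.063],[-0.464,0.289,0.063]]' --turn '[[0,0,26],[0,0,26],[0,0,26],[0,0,26],[0,0,26],[0,0,26],[0,0,26],[0,0,26]]' --jaw '[0.4,0.4,0.4,0.4,0.4,0.4,0.4,0.4]' --grip_force 60

```text
clock: 1.2
tcp_pos: [0.4677, -0.2124, 0.2093]
tcp_rot: [0.0, -0.0, 1.0, 0.0]
contact_force: [0.1, -0.8, 0.0]
opening: 0.0512
```

```bash
python3 - <<'E'
from h import *
s=telemetry.get_state(); print(s['tcp_pos'],s['opening'])
go([.5535,-.0755,.19],0)
E
```

```text
[ 0.46765415 -0.2123987   0.2092619 ] 0.05119636011079523
go [0.5535, -0.0755, 0.19] 0 [-0.0859, 0.1369, 0.0194] [0.01, 0.05, 0.01]
```

>>> servo_tool --slide '[[-0.086,0.137,0.019],[-0.086,0.137,0.019],[-0.086,0.137,0.019],[-0.086,0.137,0.019],[-0.086,0.137,0.019],[-0.086,0.137,0.019],[-0.086,0.137,0.019],[-0.086,0.137,0.019]]' --turn '[[0,0,0],[0,0,0],[0,0,0],[0,0,0],[0,0,0],[0,0,0],[0,0,0],[0,0,0]]' --jaw '[0.4,0.4,0.4,0.4,0.4,0.4,0.4,0.4]'

```text
clock: 2.0
tcp_pos: [0.5533, -0.0764, 0.1909]
tcp_rot: [0.001, 0.001, 1.0, 0.0]
contact_force: [-1.0, 0.4, -0.4]
opening: 0.0509
```

```bash
python3 - <<'E'
from h import *
go([.5535,-.0755,.093],0)
f,K,Rm,t=cam('wrist'); save('w1.png',f,1.5)
b,m=blobs(f,'green'); print(b,[cast(K,Rm,t,*x[0],.09).round(3).tolist() for x in b])
E
```

```text
go [0.5535, -0.0755, 0.093] 0 [0.0, 0.0009, 0.0979] [0.02, 0.1, -0.08]
[([255.6, 192.0], 743, [239, 173, 37, 40]), ([275.6, 280.5], 237, [260, 268, 28, 21])] [[0.552, -0.075, 0.09], [0.629, -0.059, 0.09]]
```

View pics/w1.png

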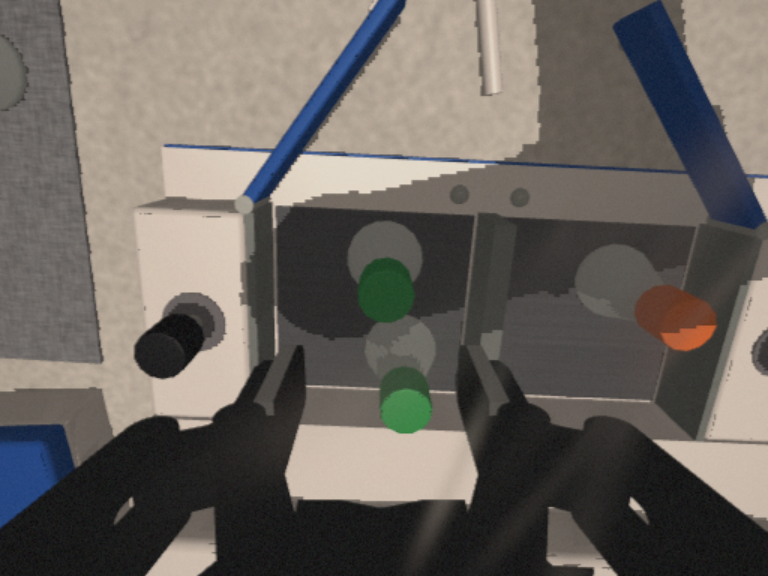

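The wrist view confirms the front green cap directly under the tool (cap at 385,290). I'll descend and grip it.

>>> servo_tool --slide '[[0,0.001,0.05],[0,0.001,0.09],[0,0.001,0.098],[0,0.001,0.098],[0,0.001,0.098],[0,0.001,0.098],[0,0.001,0.098],[0,0.001,0.098]]' --turn '[[0,0,0],[0,0,0],[0,0,0],[0,0,0],[0,0,0],[0,0,0],[0,0,0],[0,0,0]]' --jaw '[0.4,0.4,0.4,0.4,1,1,1,1]'

```text
clock: 2.85
tcp_pos: [0.5551, -0.0754, 0.096]
tcp_rot: [0.003, 0.0, 1.0, 0.0]
contact_force: [0.0, 0.8, 7.1]
opening: 0.0262
```

>>> servo_tool --slide '[[0,0,-0.03],[0,0,-0.07],[0,0,-0.11],[0,0,-0.12],[0.05,0,-0.12],[0.1,0,-0.12],[0.14,0,-0.12],[0.14,0,-0.12]]' --turn '[[0,0,0],[0,0,0],[0,0,0],[0,0,0],[0,0,0],[0,0,0],[0,0,0],[0,0,0]]' --jaw '[1,1,1,1,1,1,1,1]'

```text
clock: 3.65
tcp_pos: [0.4117, -0.0754, 0.217]
tcp_rot: [0.006, 0.0, 1.0, 0.001]
contact_force: [-0.7, 0.9, 1.0]
opening: 0.026
```

```bash
python3 - <<'E'
from h import *
s=telemetry.get_state(); print(s['tcp_pos'],s['opening'])
go([.461,.353,.20],0)
f,K,Rm,t=cam('wrist'); save('w2.png',f,1)
E
```

```text
[ 0.41167211 -0.07542867  0.21703868] 0.02604449335736256
go [0.461, 0.353, 0.2] 0 [-0.0491, 0.4284, 0.0185] [0.11, 0.68, -0.01]
```

View pics/w2.png

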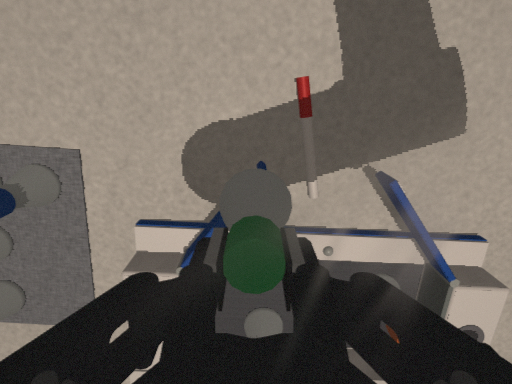

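>>> servo_tool --slide '[[0,0.05,0],[0,0.1,0],[0,0.15,0],[-0.01,0.2,0],[-0.02,0.25,0],[-0.03,0.3,0],[-0.04,0.35,0],[-0.045,0.4,0]]' --turn '[[0,0,0],[0,0,0],[0,0,0],[0,0,0],[0,0,0],[0,0,0],[0,0,0],[0,0,0]]' --jaw '[1,1,1,1,1,1,1,1]'

```text
clock: 4.5
tcp_pos: [0.4584, 0.3232, 0.217]
tcp_rot: [0.005, -0.0, 1.0, 0.0]
contact_force: [1.3, -0.1, -0.3]
opening: 0.0264
```

```bash
python3 - <<'E'
from h import *
s=telemetry.get_state(); print(s['opening'])
go([.461,.353,.082],0)
E
```

```text
0.026448311104170386
go [0.461, 0.353, 0.082] 0 [-0.0011, 0.0297, 0.1351] [0.05, 0.62, 0.0]
```

>>> servo_tool --slide '[[-0.001,0.03,0.03],[-0.001,0.03,0.07],[-0.001,0.03,0.11],[-0.001,0.03,0.125],[-0.001,0.03,0.132],[-0.001,0.03,0.135],[-0.001,0.03,0.135],[-0.001,0.03,0.135]]' --turn '[[0,0.6,0],[0,0.6,0],[0,0.6,0],[0,0.6,0],[0,0.6,0],[0,0.6,0],[0,0.6,0],[0,0.6,0]]' --jaw '[1,1,1,1,1,1,1,1]'

```text
clock: 5.3
tcp_pos: [0.4616, 0.354, 0.0842]
tcp_rot: [0.001, 0.0, 1.0, 0.002]
contact_force: [-0.6, 1.1, -0.1]
opening: 0.0265
```

```bash
python3 - <<'E'
from h import *
s=telemetry.get_state(); print(s['opening'],s['contact_force'])
f,K,Rm,t=cam('top'); save('t2.png',f,1.5)
print(blobs(f,'green')[0])
f,K,Rm,t=cam('scene'); cv2.imwrite('pics/s2.png',cv2.resize(f[90:230,200:350,::-1],None,fx=4,fy=4,interpolation=cv2.INTER_CUBIC))
E
```

```text
0.02652664009792259 [-0.57723022  1.14361809 -0.06442572]
[([278.8, 172.5], 71, [274, 168, 10, 10])]
```

View pics/s2.png

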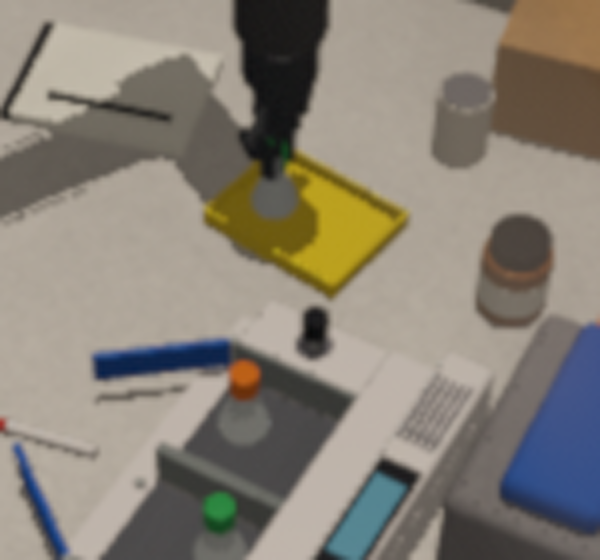

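The flask is over the tray and still slightly above its floor. I'll lower 4 mm, release and rise.

>>> servo_tool --slide '[[0,0,0.004],[0,0,0.004],[0,0,0.004],[0,0,0.004],[0,0,0.004],[0,0,-0.05],[0,0,-0.1],[0,0,-0.12]]' --turn '[[0,0,0],[0,0,0],[0,0,0],[0,0,0],[0,0,0],[0,0,0],[0,0,0],[0,0,0]]' --jaw '[1,1,0.4,0.4,0.4,0.4,0.4,0.4]'

```text
clock: 6.2
tcp_pos: [0.4624, 0.354, 0.2094]
tcp_rot: [0.004, -0.0, 1.0, 0.004]
contact_force: [-0.5, 1.0, 0.3]
opening: 0.0513
```

```bash
python3 - <<'E'
from h import *
go([.615,-.065,.20],0)
f,K,Rm,t=cam('wrist'); save('w3.png',f,1)
b,m=blobs(f,'green'); print(b,[cast(K,Rm,t,*x[0],.074).round(3).tolist() for x in b])
f,K,Rm,t=cam('top'); b,m=blobs(f,'green'); print(b,[cast(K,Rm,t,*x[0],.074).round(3).tolist() for x in b])
E
```

```text
go [0.615, -0.065, 0.2] 0 [-0.1526, -0.4191, 0.0075] [0.41, 0.42, 0.0]
[([254.1, 177.1], 552, [239, 159, 32, 36])] [[0.459, 0.355, 0.074]]
[([278.9, 172.4], 69, [275, 168, 9, 10])] [[0.621, -0.068, 0.074]]
```

View pics/w3.png

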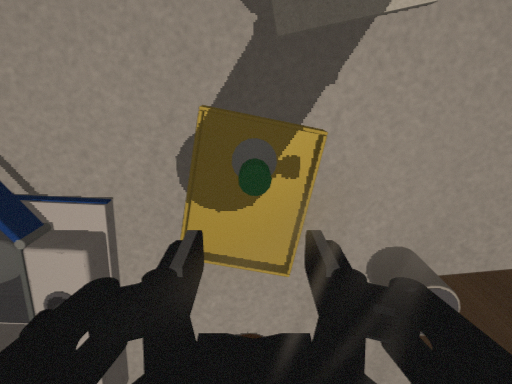

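The first green stands upright in the tray. Now the second.

>>> servo_tool --slide '[[-0.153,-0.419,0.007],[-0.153,-0.419,0.007],[-0.153,-0.419,0.007],[-0.153,-0.419,0.007],[-0.153,-0.419,0.007],[-0.153,-0.419,0.007],[-0.153,-0.419,0.007],[-0.153,-0.419,0.007]]' --turn '[[0.4,0.4,0],[0.4,0.4,0],[0.4,0.4,0],[0.4,0.4,0],[0.4,0.4,0],[0.4,0.4,0],[0.4,0.4,0],[0.4,0.4,0]]' --jaw '[0.4,0.4,0.4,0.4,0.4,0.4,0.4,0.4]'

```text
clock: 7.1
tcp_pos: [0.5999, -0.0237, 0.1993]
tcp_rot: [0.0, -0.0, 1.0, 0.001]
contact_force: [0.2, 1.2, 0.1]
opening: 0.0513
```

```bash
python3 - <<'E'
from h import *
go([.615,-.065,.20],0);go([.615,-.065,.098],0)
E
```

```text
go [0.615, -0.065, 0.2] 0 [-0.0151, -0.0413, -0.0008] [0.12, 0.01, 0.01]
go [0.615, -0.065, 0.098] 0 [-0.0151, -0.0415, 0.1012] [0.12, 0.01, 0.01]
```

>>> servo_tool --slide '[[-0.015,-0.041,0],[-0.015,-0.041,0.02],[-0.015,-0.041,0.06],[-0.015,-0.041,0.09],[-0.015,-0.041,0.101],[-0.015,-0.041,0.101],[-0.015,-0.041,0.101],[-0.015,-0.041,0.101]]' --turn '[[0,0,0],[0,0,0],[0,0,0],[0,0,0],[0,0,0],[0,0,0],[0,0,0],[0,0,0]]' --jaw '[0.4,0.4,0.4,0.4,0.4,0.4,1,1]'

```text
clock: 7.9
tcp_pos: [0.6162, -0.0642, 0.1009]
tcp_rot: [0.002, -0.0, 1.0, 0.001]
contact_force: [-0.5, 0.4, -0.3]
opening: 0.0263
```

>>> servo_tool --slide '[[0,0,0],[0,0,0],[0,0,-0.03],[0,0,-0.07],[0,0,-0.11],[0,0,-0.12],[0.05,0,-0.12],[0.1,0,-0.12]]' --turn '[[0,0,0],[0,0,0],[0,0,0],[0,0,0],[0,0,0],[0,0,0],[0,0,0],[0,0,0]]' --jaw '[1,1,1,1,1,1,1,1]'

```text
clock: 8.7
tcp_pos: [0.5149, -0.0644, 0.2184]
tcp_rot: [0.0, -0.0, 1.0, 0.001]
contact_force: [-0.9, 0.8, 1.6]
opening: 0.0258
```

```bash
python3 - <<'E'
from h import *
s=telemetry.get_state(); print(s['opening'])
go([.42,-.06,.22],0)
go([.53,.341,.22],0)
f,K,Rm,t=cam('wrist'); save('w4.png',f,1)
E
```

```text
0.02582616900945542
go [0.42, -0.06, 0.22] 0 [0.0949, 0.0044, -0.0017] [0.1, 0.01, 0.02]
go [0.53, 0.341, 0.22] 0 [-0.0152, 0.4054, -0.001] [0.1, 0.01, 0.02]
```

View pics/w4.png

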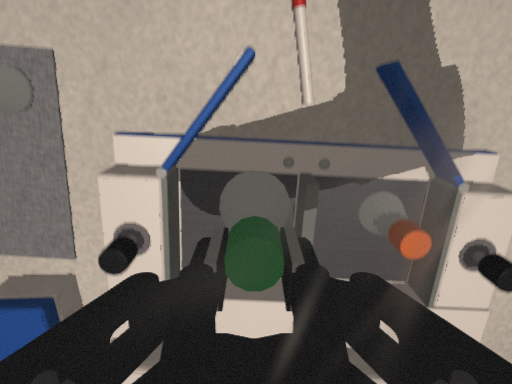

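>>> servo_tool --slide '[[0.06,0,0],[0.1,0.03,0],[0.1,0.08,0],[0.1,0.13,0],[0.1,0.18,0],[0.08,0.23,0],[0.06,0.27,0],[0.04,0.31,0]]' --turn '[[0,0,0],[0,0,0],[0,0,0],[0,0,0],[0,0,0],[0,0,0],[0,0,0],[0,0,0]]' --jaw '[1,1,1,1,1,1,1,1]'

```text
clock: 9.55
tcp_pos: [0.4674, 0.246, 0.2206]
tcp_rot: [0.001, -0.001, 1.0, 0.002]
contact_force: [1.3, -0.0, 1.0]
opening: 0.026
```

```bash
python3 - <<'E'
from h import *
s=telemetry.get_state(); print(s['opening'])
go([.53,.341,.085],0)
E
```

```text
0.02604112681847052
go [0.53, 0.341, 0.085] 0 [-0.0625, 0.0944, 0.1361] [0.22, 0.1, 0.09]
```

>>> servo_tool --slide '[[-0.03,0.04,0],[-0.062,0.085,0],[-0.062,0.094,0.03],[-0.062,0.094,0.07],[-0.062,0.094,0.11],[-0.062,0.094,0.13],[-0.062,0.094,0.136],[-0.062,0.094,0.136]]' --turn '[[0,0,0],[0,0,0],[0,0,0],[0,0,0],[0,0,0],[0,0,0],[0,0,0],[0,0,0]]' --jaw '[1,1,1,1,1,1,1,1]'

```text
clock: 10.35
tcp_pos: [0.5295, 0.3404, 0.0851]
tcp_rot: [0.001, -0.001, 1.0, 0.002]
contact_force: [-0.1, 0.0, -0.9]
opening: 0.0261
```

>>> servo_tool --slide '[[0,0,0.003],[0,0,0.003],[0,0,0.003],[0,0,0.003],[0,0,0.003],[0,0,-0.05],[0,0,-0.1],[0,0,-0.12]]' --turn '[[0,0,0],[0,0,0],[0,0,0],[0,0,0],[0,0,0],[0,0,0],[0,0,0],[0,0,0]]' --jaw '[1,1,0.4,0.4,0.4,0.4,0.4,0.4]'

```text
clock: 11.15
tcp_pos: [0.5306, 0.3404, 0.2111]
tcp_rot: [0.004, -0.001, 1.0, 0.004]
contact_force: [0.4, 0.3, 0.2]
opening: 0.0511
```

```bash
python3 - <<'E'
from h import *
s=telemetry.get_state(); print(s['joint_positions'].round(3))
f,K,Rm,t=cam('wrist'); save('w5.png',f,1)
b,m=blobs(f,'green'); print(b,[cast(K,Rm,t,*x[0],.074).round(3).tolist() for x in b])
f,K,Rm,t=cam('top')
b,m=blobs(f,'blue',(340,180,420,260)); print(b,[cast(K,Rm,t,*x[0],.073).round(3).tolist() for x in b])
f,K,Rm,t=cam('scene'); save('s5.png',f,1.5)
b,m=blobs(f,'blue',(130,230,220,330)); print(b,[cast(K,Rm,t,*x[0],.073).round(3).tolist() for x in b])
go([.437,-.319,.2],0)
E
```

```text
[ 8.880e-01  1.110e-01  8.200e-02  1.000e-03 -1.532e+00 -2.457e+00]
[([271.7, 94.7], 526, [256, 76, 33, 36]), ([287.3, 93.7], 20, [285, 91, 5, 7]), ([255.4, 178.9], 537, [241, 161, 31, 36])] [[0.46, 0.355, 0.074], [0.459, 0.368, 0.074], [0.53, 0.343, 0.074]]
[([390.9, 208.8], 90, [385, 204, 12, 10]), ([368.2, 233.7], 90, [363, 229, 12, 10]), ([391.4, 234.7], 92, [386, 230, 12, 10])] [[0.509, -0.392, 0.073], [0.437, -0.32, 0.073], [0.434, -0.386, 0.073]]
[([171.1, 257.1], 53, [168, 253, 7, 9]), ([158.6, 272.9], 56, [155, 269, 8, 9]), ([176.9, 284.1], 57, [173, 280, 8, 9])] [[0.439, -0.318, 0.073], [0.435, -0.385, 0.073], [0.51, -0.39, 0.073]]
go [0.437, -0.319, 0.2] 0 [0.0938, -0.6594, 0.0028] [0.38, 0.25, 0.08]
```

View pics/w5.png

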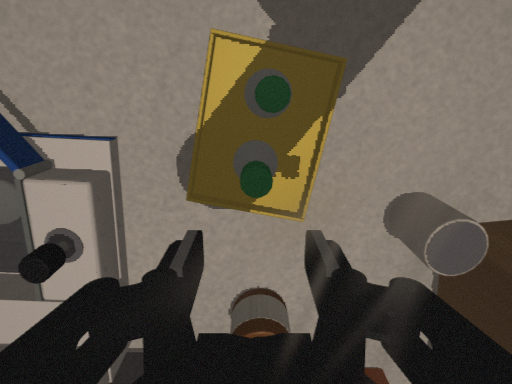

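View pics/s5.png

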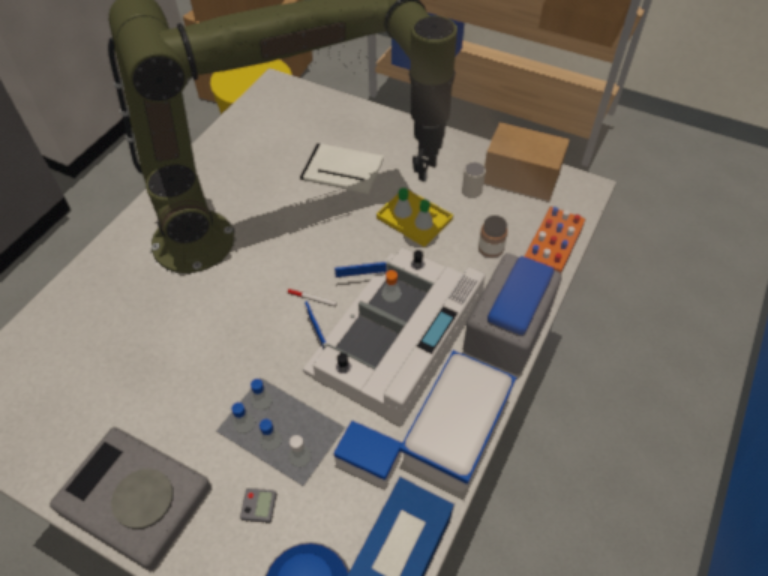

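Both greens are upright in the tray and the blues haven't moved. Next is the blue at (.438, -.319).

>>> servo_tool --slide '[[0.05,-0.05,0],[0.09,-0.1,0],[0.094,-0.15,0],[0.094,-0.659,0.003],[0.094,-0.659,0.003],[0.094,-0.659,0.003],[0.094,-0.659,0.003],[0.094,-0.659,0.003]]' --turn '[[0.4,0.2,0],[0.4,0.2,0],[0.4,0.2,0],[0.4,0.2,0],[0.4,0.2,0],[0.4,0.2,0],[0.4,0.2,0],[0.4,0.2,0]]' --jaw '[0.4,0.4,0.4,0.4,0.4,0.4,0.4,0.4]'

```text
clock: 12.1
tcp_pos: [0.4406, -0.0327, 0.2018]
tcp_rot: [-0.0, -0.001, 1.0, -0.0]
contact_force: [1.4, 0.5, 0.3]
opening: 0.0513
```

```bash
python3 - <<'E'
from h import *
go([.438,-.319,.19],0)
E
```

```text
go [0.438, -0.319, 0.19] 0 [0.0032, -0.2863, 0.012] [-0.02, -0.03, 0.13]
```

>>> servo_tool --slide '[[0.003,-0.286,0.012],[0.003,-0.286,0.012],[0.003,-0.286,0.012],[0.003,-0.286,0.012],[0.003,-0.286,0.012],[0.003,-0.286,0.012],[0.003,-0.286,0.012],[0.003,-0.286,0.012]]' --turn '[[0,0,0],[0,0,0],[0,0,0],[0,0,0],[0,0,0],[0,0,0],[0,0,0],[0,0,0]]' --jaw '[0.4,0.4,0.4,0.4,0.4,0.4,0.4,0.4]'

```text
clock: 12.9
tcp_pos: [0.4373, -0.3192, 0.1879]
tcp_rot: [-0.002, -0.0, 1.0, 0.001]
contact_force: [0.3, 0.3, 1.1]
opening: 0.0513
```

```bash
python3 - <<'E'
from h import *
go([.438,-.319,.081],0)
f,K,Rm,t=cam('wrist'); save('w6.png',f,1)
b,m=blobs(f,'blue'); print([(x,cast(K,Rm,t,*x[0],.073).round(3).tolist()) for x in b])
f,K,Rm,t=cam('scene')
b,m=blobs(f,'blue',(130,230,220,330)); print(b,[cast(K,Rm,t,*x[0],.073).round(3).tolist() for x in b])
E
```

```text
go [0.438, -0.319, 0.081] 0 [-0.0011, 0.0001, 0.1069] [0.06, -0.21, 0.0]
[(([172.0, 187.9], 1047, [153, 168, 39, 40]), [0.436, -0.385, 0.073]), (([255.1, 190.9], 908, [239, 172, 34, 39]), [0.439, -0.318, 0.073]), (([483.0, 220.4], 1426, [442, 175, 70, 89]), [0.465, -0.129, 0.073])]
[([171.1, 257.4], 48, [168, 254, 7, 8]), ([158.7, 273.1], 51, [155, 269, 8, 9]), ([176.8, 283.7], 65, [173, 279, 8, 10])] [[0.439, -0.319, 0.073], [0.436, -0.385, 0.073], [0.509, -0.389, 0.073]]
```

View pics/w6.png

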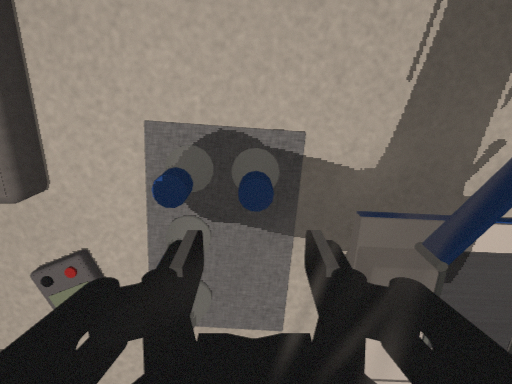

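The target blue cap is centred (255,191) and its neighbour is clear.

>>> servo_tool --slide '[[-0.001,0,0.04],[-0.001,0,0.08],[-0.001,0,0.107],[-0.001,0,0.107],[-0.001,0,0.107],[-0.001,0,0.107],[-0.001,0,0.107],[-0.001,0,0.107]]' --turn '[[0,0,0],[0,0,0],[0,0,0],[0,0,0],[0,0,0],[0,0,0],[0,0,0],[0,0,0]]' --jaw '[0.4,0.4,0.4,0.4,0.5,1,1,1]'

```text
clock: 13.8
tcp_pos: [0.4404, -0.3183, 0.0851]
tcp_rot: [0.001, -0.002, 1.0, -0.001]
contact_force: [-0.0, 2.9, 7.6]
opening: 0.0261
```

>>> servo_tool --slide '[[0,0,0],[0,0,-0.03],[0,0,-0.07],[0,0,-0.11],[0,0,-0.14],[0,0,-0.14],[0,0,-0.14],[0,0,-0.14]]' --turn '[[0,0,0],[0,0,0],[0,0,0],[0,0,0],[0,0,0],[0,0,0],[0,0,0],[0,0,0]]' --jaw '[1,1,1,1,1,1,1,1]'

```text
clock: 14.6
tcp_pos: [0.4397, -0.3178, 0.2237]
tcp_rot: [0.001, -0.002, 1.0, -0.0]
contact_force: [-0.0, 0.3, -0.8]
opening: 0.0259
```

```bash
python3 - <<'E'
from h import *
s=telemetry.get_state(); print(s['opening'])
go([.607,-.0855,.222],0);go([.607,-.0855,.105],0)
f,K,Rm,t=cam('wrist'); save('w7.png',f,1)
E
```

```text
0.02586495044329932
go [0.607, -0.0855, 0.222] 0 [-0.1681, 0.2317, 0.0018] [-0.01, 0.06, 0.19]
go [0.607, -0.0855, 0.105] 0 [-0.168, 0.2318, 0.1188] [-0.01, 0.06, 0.19]
```

View pics/w7.png

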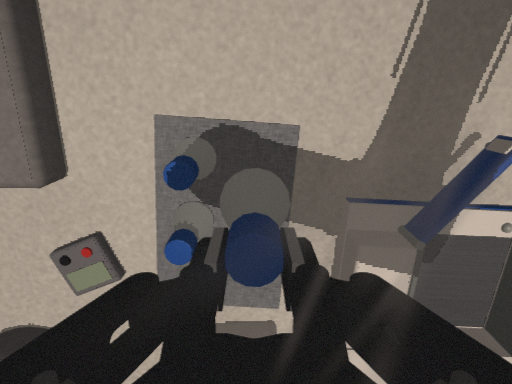

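>>> servo_tool --slide '[[-0.168,0.232,0],[-0.168,0.232,0],[-0.168,0.232,0],[-0.168,0.232,0],[-0.168,0.232,0],[-0.168,0.232,0],[-0.168,0.232,0],[-0.168,0.232,0]]' --turn '[[0,0,0],[0,0,0],[0,0,0],[0,0,0],[0,0,0],[0,0,0],[0,0,0],[0,0,0]]' --jaw '[1,1,1,1,1,1,1,1]'

```text
clock: 15.45
tcp_pos: [0.6067, -0.0846, 0.2218]
tcp_rot: [-0.001, -0.002, 1.0, -0.0]
contact_force: [-0.5, -0.1, -0.6]
opening: 0.0255
```

```bash
python3 - <<'E'
from h import *
s=telemetry.get_state(); print(s['opening'])
go([.607,-.0855,.104],0)
E
```

```text
0.025539257634938466
go [0.607, -0.0855, 0.104] 0 [-0.0006, -0.0008, 0.1178] [-0.04, -0.14, 0.27]
```

>>> servo_tool --slide '[[0,-0.001,0.04],[0,-0.001,0.08],[0,-0.001,0.105],[0,-0.001,0.115],[0,-0.001,0.118],[0,-0.001,0.119],[0,-0.001,0.119],[0,-0.001,0.119]]' --turn '[[0,0,0],[0,0,0],[0,0,0],[0,0,0],[0,0,0],[0,0,0],[0,0,0],[0,0,0]]' --jaw '[1,1,1,1,1,1,1,1]'

```text
clock: 16.25
tcp_pos: [0.6071, -0.0857, 0.1045]
tcp_rot: [0.0, -0.002, 1.0, -0.0]
contact_force: [-0.0, 0.1, -0.8]
opening: 0.0263
```

>>> servo_tool --slide '[[0,0,0.001],[0,0,0.001],[0,0,0.001],[0,0,0.001],[0,0,-0.04],[0,0,-0.09],[0,0,-0.1],[0,0,-0.1]]' --turn '[[0,0,0],[0,0,0],[0,0,0],[0,0,0],[0,0,0],[0,0,0],[0,0,0],[0,0,0]]' --jaw '[1,0.4,0.4,0.4,0.4,0.4,0.4,0.4]'

```text
clock: 17.05
tcp_pos: [0.6083, -0.0857, 0.2083]
tcp_rot: [0.003, -0.002, 1.0, -0.0]
contact_force: [-0.2, 1.4, -0.6]
opening: 0.0511
```

```bash
python3 - <<'E'
from h import *
f,K,Rm,t=cam('wrist'); save('w8.png',f,1)
b,m=blobs(f,'blue'); print([(x,cast(K,Rm,t,*x[0],.09).round(3).tolist()) for x in b])
f,K,Rm,t=cam('scene')
b,m=blobs(f,'blue',(130,230,220,330)); print(b,[cast(K,Rm,t,*x[0],.073).round(3).tolist() for x in b])
f,K,Rm,t=cam('top')
b,m=blobs(f,'blue',(340,180,420,260)); print(b,[cast(K,Rm,t,*x[0],.073).round(3).tolist() for x in b])
go([.51,-.391,.2],0)
E
```

```text
[(([203.5, 29.5], 1263, [176, 0, 59, 66]), [0.493, -0.122, 0.09]), (([482.5, 34.3], 2534, [446, 0, 66, 82]), [0.496, 0.075, 0.09]), (([254.4, 183.9], 938, [238, 165, 34, 39]), [0.606, -0.085, 0.09]), (([27.9, 276.8], 6026, [0, 223, 69, 115]), [0.694, -0.287, 0.09]), (([128.5, 361.6], 433, [108, 351, 36, 19]), [0.79, -0.209, 0.09])]
[([158.6, 272.9], 55, [155, 269, 8, 9]), ([176.9, 284.1], 57, [173, 280, 8, 9])] [[0.435, -0.385, 0.073], [0.51, -0.39, 0.073]]
[([390.9, 208.8], 90, [385, 204, 12, 10]), ([391.4, 234.7], 92, [386, 230, 12, 10])] [[0.509, -0.392, 0.073], [0.434, -0.386, 0.073]]
go [0.51, -0.391, 0.2] 0 [0.0982, -0.305, 0.0035] [-0.02, -0.09, 0.28]
```

View pics/w8.png

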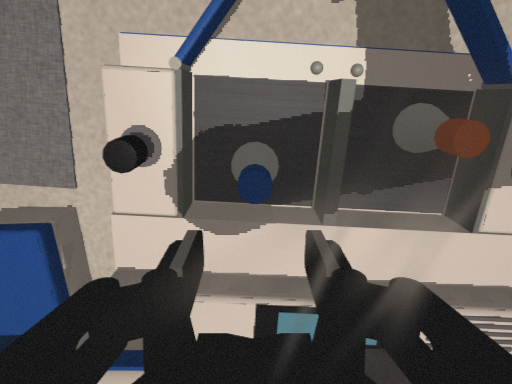

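Blue #1 stands at the back centre of the bay. Next is the blue at (.51, -.391).

>>> servo_tool --slide '[[0.098,-0.305,0.004],[0.098,-0.305,0.004],[0.098,-0.305,0.004],[0.098,-0.305,0.004],[0.098,-0.305,0.004],[0.098,-0.305,0.004],[0.098,-0.305,0.004],[0.098,-0.305,0.004]]' --turn '[[0,0,0.3],[0,0,0.3],[0,0,0.3],[0,0,0.3],[0,0,0.3],[0,0,0.3],[0,0,0.3],[0,0,0.3]]' --jaw '[0.4,0.4,0.4,0.4,0.4,0.4,0.4,0.4]'

```text
clock: 18.0
tcp_pos: [0.5082, -0.3934, 0.1972]
tcp_rot: [-0.002, 0.002, 1.0, 0.0]
contact_force: [0.0, 0.5, 0.6]
opening: 0.0512
```

```bash
python3 - <<'E'
from h import *
f,K,Rm,t=cam('wrist'); save('w9.png',f,1)
b,m=blobs(f,'blue'); print([(x,cast(K,Rm,t,*x[0],.073).round(3).tolist()) for x in b])
go([.51,-.391,.083],0)
E
```

```text
[(([264.7, 96.9], 249, [248, 76, 37, 38]), [0.437, -0.385, 0.073]), (([499.5, 146.9], 15, [494, 146, 13, 2]), [0.477, -0.196, 0.073]), (([258.5, 189.3], 865, [243, 171, 33, 38]), [0.511, -0.39, 0.073]), (([311.3, 329.2], 99, [302, 319, 15, 21]), [0.653, -0.339, 0.073]), (([280.7, 326.4], 130, [275, 320, 15, 14]), [0.649, -0.368, 0.073]), (([5.2, 344.4], 75, [0, 339, 15, 13]), [0.669, -0.638, 0.073]), (([107.4, 378.5], 161, [97, 369, 21, 15]), [0.712, -0.544, 0.073])]
go [0.51, -0.391, 0.083] 0 [-0.0015, 0.0008, 0.1145] [0.06, -0.25, -0.18]
```

>>> servo_tool --slide '[[-0.002,0.001,0.04],[-0.002,0.001,0.08],[-0.002,0.001,0.11],[-0.002,0.001,0.114],[-0.002,0.001,0.114],[-0.002,0.001,0.114],[-0.002,0.001,0.114],[-0.002,0.001,0.114]]' --turn '[[0,0,0],[0,0,0],[0,0,0],[0,0,0],[0,0,0],[0,0,0],[0,0,0],[0,0,0]]' --jaw '[0.4,0.4,0.4,0.4,0.5,1,1,1]'

```text
clock: 18.85
tcp_pos: [0.5118, -0.3912, 0.0862]
tcp_rot: [-0.0, 0.001, 1.0, -0.0]
contact_force: [0.0, 2.3, 5.6]
opening: 0.026
```

>>> servo_tool --slide '[[0,0,0],[0,0,-0.03],[0,0,-0.07],[0,0,-0.11],[0,0,-0.14],[0,0,-0.14],[0,0,-0.14],[0,0,-0.14]]' --turn '[[0,0,0],[0,0,0],[0,0,0],[0,0,0],[0,0,0],[0,0,0],[0,0,0],[0,0,0]]' --jaw '[1,1,1,1,1,1,1,1]'

```text
clock: 19.65
tcp_pos: [0.5114, -0.3907, 0.2244]
tcp_rot: [-0.001, 0.001, 1.0, 0.0]
contact_force: [0.4, -0.8, -0.4]
opening: 0.0261
```

```bash
python3 - <<'E'
from h import *
s=telemetry.get_state(); print(s['opening'])
go([.5505,-.0527,.222],0)
f,K,Rm,t=cam('wrist'); save('w10.png',f,1)
E
```

```text
0.02606455182874065
go [0.5505, -0.0527, 0.222] 0 [-0.0381, 0.3381, 0.0026] [0.05, -0.15, -0.16]
```

View pics/w10.png

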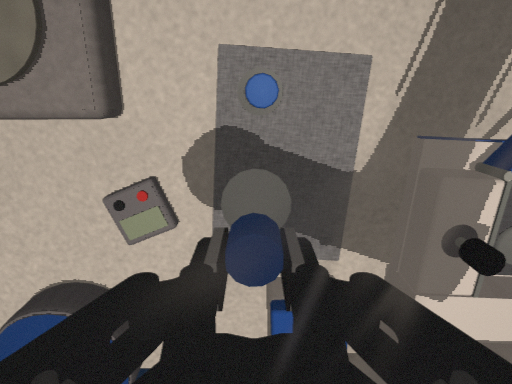

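Held. Moving to the left front slot of the bay.

>>> servo_tool --slide '[[-0.006,0.05,0],[-0.012,0.1,0],[-0.018,0.15,0],[-0.023,0.2,0.002],[-0.029,0.25,0.002],[-0.035,0.3,0.002],[-0.038,0.338,0.002],[-0.038,0.338,0.002]]' --turn '[[0,0,0],[0,0,0],[0,0,0],[0,0,0],[0,0,0],[0,0,0],[0,0,0],[0,0,0]]' --jaw '[1,1,1,1,1,1,1,1]'

```text
clock: 20.5
tcp_pos: [0.5501, -0.0487, 0.2209]
tcp_rot: [-0.003, -0.001, 1.0, 0.001]
contact_force: [-0.0, -0.6, -0.2]
opening: 0.0258
```

```bash
python3 - <<'E'
from h import *
s=telemetry.get_state(); print(s['opening'])
go([.5505,-.0527,.104],0)
E
```

```text
0.025819774052070067
go [0.5505, -0.0527, 0.104] 0 [-0.001, -0.0042, 0.1169] [0.08, -0.29, 0.14]
```

>>> servo_tool --slide '[[-0.001,-0.004,0.03],[-0.001,-0.004,0.07],[-0.001,-0.004,0.1],[-0.001,-0.004,0.114],[-0.001,-0.004,0.117],[-0.001,-0.004,0.117],[-0.001,-0.004,0.117],[-0.001,-0.004,0.117]]' --turn '[[0,-0.3,0],[0,-0.3,0],[0,-0.3,0],[0,-0.3,0],[0,-0.3,0],[0,-0.3,0],[0,-0.3,0],[0,-0.3,0]]' --jaw '[1,1,1,1,1,1,1,1]'

```text
clock: 21.3
tcp_pos: [0.5509, -0.0527, 0.1046]
tcp_rot: [0.001, -0.001, 1.0, 0.001]
contact_force: [0.3, -0.3, -0.1]
opening: 0.026
```

>>> servo_tool --slide '[[0,0,0.001],[0,0,0.001],[0,0,0.001],[0,0,0.001],[0,0,-0.04],[0,0,-0.09],[0,0,-0.1],[0,0,-0.1]]' --turn '[[0,0,0],[0,0,0],[0,0,0],[0,0,0],[0,0,0],[0,0,0],[0,0,0],[0,0,0]]' --jaw '[1,0.4,0.4,0.4,0.4,0.4,0.4,0.4]'

```text
clock: 22.1
tcp_pos: [0.5519, -0.0527, 0.2079]
tcp_rot: [0.003, -0.001, 1.0, 0.001]
contact_force: [-0.5, 1.3, -1.2]
opening: 0.0511
```

```bash
python3 - <<'E'
from h import *
f,K,Rm,t=cam('wrist'); save('w11.png',f,1)
b,m=blobs(f,'blue'); print([(x,cast(K,Rm,t,*x[0],.09).round(3).tolist()) for x in b])
f,K,Rm,t=cam('scene')
b,m=blobs(f,'blue',(130,230,220,330)); print(b,[cast(K,Rm,t,*x[0],.073).round(3).tolist() for x in b])
f,K,Rm,t=cam('top')
b,m=blobs(f,'blue',(340,180,420,260)); print(b,[cast(K,Rm,t,*x[0],.073).round(3).tolist() for x in b])
go([.4345,-.3855,.2],0)
E
```

```text
[(([191.6, 65.7], 2353, [141, 0, 100, 133]), [0.461, -0.098, 0.09]), (([406.4, 56.4], 2162, [373, 9, 69, 103]), [0.454, 0.057, 0.09]), (([106.0, 97.0], 15, [99, 97, 15, 1]), [0.483, -0.163, 0.09]), (([126.0, 98.0], 17, [118, 98, 17, 1]), [0.483, -0.148, 0.09]), (([252.5, 184.4], 977, [236, 165, 34, 39]), [0.55, -0.054, 0.09]), (([212.7, 235.1], 182, [203, 227, 23, 20]), [0.595, -0.088, 0.09]), (([208.8, 256.5], 101, [204, 251, 12, 13]), [0.616, -0.092, 0.09]), (([16.1, 307.6], 2250, [0, 274, 42, 78]), [0.669, -0.272, 0.09])]
[([158.6, 272.9], 55, [155, 269, 8, 9])] [[0.435, -0.385, 0.073]]
[([391.4, 234.7], 92, [386, 230, 12, 10])] [[0.434, -0.386, 0.073]]
go [0.4345, -0.3855, 0.2] 0 [0.1165, -0.3325, 0.0028] [0.09, -0.05, 0.13]
```

View pics/w11.png

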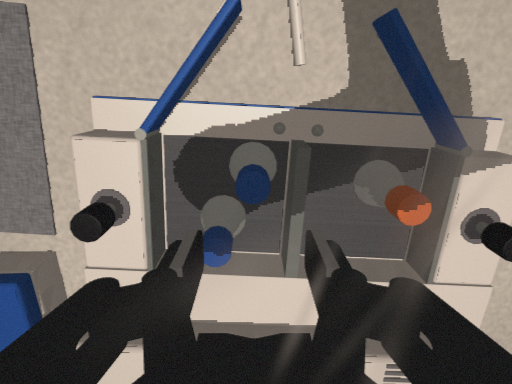

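Two blues are standing in the bay. The third is next, at (.4345, -.3855).

>>> servo_tool --slide '[[0.117,-0.333,0.005],[0.117,-0.333,0.005],[0.117,-0.333,0.005],[0.117,-0.333,0.005],[0.117,-0.333,0.005],[0.117,-0.333,0.005],[0.117,-0.333,0.005],[0.117,-0.333,0.005]]' --turn '[[0,0,0],[0,0,0],[0,0,0],[0,0,0],[0,0,0],[0,0,0],[0,0,0],[0,0,0]]' --jaw '[0.4,0.4,0.4,0.4,0.4,0.4,0.4,0.4]'

```text
clock: 23.05
tcp_pos: [0.4309, -0.3898, 0.1952]
tcp_rot: [-0.003, 0.002, 1.0, 0.001]
contact_force: [0.1, 0.8, -0.2]
opening: 0.0514
```

```bash
python3 - <<'E'
from h import *
f,K,Rm,t=cam('wrist'); save('w12.png',f,1)
b,m=blobs(f,'blue'); print([(x,cast(K,Rm,t,*x[0],.073).round(3).tolist()) for x in b])
go([.4355,-.3855,.083],0)
E
```

```text
[(([259.8, 191.6], 810, [244, 174, 33, 38]), [0.435, -0.385, 0.073]), (([500.0, 237.3], 552, [469, 217, 43, 45]), [0.478, -0.176, 0.073])]
go [0.4355, -0.3855, 0.083] 0 [-0.0042, 0.0024, 0.1123] [0.18, -0.26, -0.14]
```

>>> servo_tool --slide '[[-0.004,0.002,0.03],[-0.004,0.002,0.07],[-0.004,0.002,0.105],[-0.004,0.002,0.112],[-0.004,0.002,0.112],[-0.004,0.002,0.112],[-0.004,0.002,0.112],[-0.004,0.002,0.112]]' --turn '[[0,0,0],[0,0,0],[0,0,0],[0,0,0],[0,0,0],[0,0,0],[0,0,0],[0,0,0]]' --jaw '[0.4,0.4,0.4,0.4,0.5,1,1,1]'

```text
clock: 23.9
tcp_pos: [0.4364, -0.3863, 0.0857]
tcp_rot: [-0.001, 0.001, 1.0, 0.001]
contact_force: [0.3, 1.0, 4.5]
opening: 0.0262
```

>>> servo_tool --slide '[[0,0,0],[0,0,-0.03],[0,0,-0.07],[0,0,-0.11],[0,0,-0.14],[0,0,-0.14],[0,0,-0.14],[0,0,-0.14]]' --turn '[[0,0,0],[0,0,0],[0,0,0],[0,0,0],[0,0,0],[0,0,0],[0,0,0],[0,0,0]]' --jaw '[1,1,1,1,1,1,1,1]'

```text
clock: 24.7
tcp_pos: [0.4362, -0.3861, 0.224]
tcp_rot: [-0.002, 0.001, 1.0, 0.002]
contact_force: [-0.1, -0.1, -2.1]
opening: 0.0261
```

```bash
python3 - <<'E'
from h import *
s=telemetry.get_state(); print(s['opening'])
go([.548,-.113,.222],0)
f,K,Rm,t=cam('wrist'); save('w13.png',f,1)
E
```

```text
0.026142828417206228
go [0.548, -0.113, 0.222] 0 [-0.1112, 0.2733, 0.0024] [0.17, -0.19, -0.13]
```

View pics/w13.png

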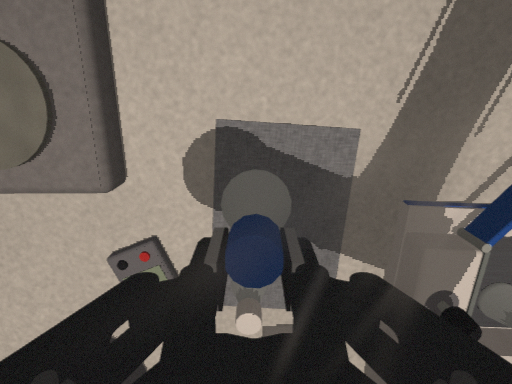

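>>> servo_tool --slide '[[-0.018,0.044,0],[-0.037,0.09,0],[-0.055,0.135,0],[-0.074,0.18,0],[-0.092,0.226,0],[-0.111,0.273,0],[-0.111,0.273,0],[-0.111,0.273,0]]' --turn '[[0,0,0],[0,0,0],[0,0,0],[0,0,0],[0,0,0],[0,0,0],[0,0,0],[0,0,0]]' --jaw '[1,1,1,1,1,1,1,1]'

```text
clock: 25.55
tcp_pos: [0.5476, -0.1122, 0.2227]
tcp_rot: [-0.003, -0.0, 1.0, 0.001]
contact_force: [-0.1, -1.0, -1.4]
opening: 0.026
```

```bash
python3 - <<'E'
from h import *
s=telemetry.get_state(); print(s['opening'])
go([.548,-.113,.104],0)
E
```

```text
0.025987014406719862
go [0.548, -0.113, 0.104] 0 [-0.0011, -0.0011, 0.1187] [0.16, -0.36, 0.02]
```

>>> servo_tool --slide '[[-0.001,-0.001,0.03],[-0.001,-0.001,0.07],[-0.001,-0.001,0.1],[-0.001,-0.001,0.114],[-0.001,-0.001,0.118],[-0.001,-0.001,0.118],[-0.001,-0.001,0.118],[-0.001,-0.001,0.118]]' --turn '[[0,-0.3,0],[0,-0.3,0],[0,-0.3,0],[0,-0.3,0],[0,-0.3,0],[0,-0.3,0],[0,-0.3,0],[0,-0.3,0]]' --jaw '[1,1,1,1,1,1,1,1]'

```text
clock: 26.35
tcp_pos: [0.5487, -0.113, 0.1065]
tcp_rot: [0.001, -0.0, 1.0, 0.001]
contact_force: [-0.5, 1.1, -1.9]
opening: 0.0263
```

>>> servo_tool --slide '[[0,0,0.001],[0,0,0.001],[0,0,0.001],[0,0,0.001],[0,0,-0.04],[0,0,-0.09],[0,0,-0.1],[0,0,-0.1]]' --turn '[[0,0,0],[0,0,0],[0,0,0],[0,0,0],[0,0,0],[0,0,0],[0,0,0],[0,0,0]]' --jaw '[1,0.5,0.5,0.5,0.5,0.5,0.5,0.5]'

```text
clock: 27.15
tcp_pos: [0.5497, -0.1133, 0.2099]
tcp_rot: [0.004, -0.0, 1.0, 0.001]
contact_force: [0.0, -0.3, -1.0]
opening: 0.0428
```

```bash
python3 - <<'E'
from h import *
f,K,Rm,t=cam('wrist'); save('w14.png',f,1.5)
b,m=blobs(f,'blue'); print([(x,cast(K,Rm,t,*x[0],.09).round(3).tolist()) for x in b])
for n in('scene','top'):
    f,K,Rm,t=cam(n); save(n+'14.png',f)
    b,m=blobs(f,'blue'); print([(x,cast(K,Rm,t,*x[0],.09).round(3).tolist()) for x in b if x[1]<300])
E
```

```text
[(([265.7, 64.2], 1438, [212, 0, 106, 134]), [0.457, -0.104, 0.09]), (([466.7, 42.9], 1685, [440, 13, 56, 67]), [0.443, 0.039, 0.09]), (([178.0, 100.0], 13, [172, 100, 13, 1]), [0.482, -0.17, 0.09]), (([505.9, 135.7], 181, [497, 117, 15, 30]), [0.509, 0.083, 0.09]), (([256.1, 185.5], 951, [240, 166, 34, 39]), [0.55, -0.111, 0.09]), (([314.6, 172.7], 21, [309, 169, 12, 11]), [0.539, -0.064, 0.09]), (([289.4, 260.7], 123, [279, 250, 17, 18]), [0.619, -0.082, 0.09]), (([38.0, 300.1], 3639, [0, 275, 91, 69]), [0.66, -0.312, 0.09]), (([93.9, 337.8], 78, [88, 329, 13, 18]), [0.703, -0.267, 0.09])]
[(([248.5, 178.5], 75, [240, 176, 17, 6]), [0.515, 0.079, 0.09]), (([337.9, 210.7], 207, [326, 201, 27, 18]), [0.859, 0.096, 0.09]), (([239.2, 208.7], 50, [236, 205, 7, 9]), [0.55, -0.055, 0.09]), (([210.5, 217.9], 39, [206, 207, 10, 22]), [0.481, -0.134, 0.09]), (([230.9, 220.8], 44, [228, 217, 7, 8]), [0.549, -0.112, 0.09]), (([249.0, 221.2], 58, [246, 217, 7, 10]), [0.605, -0.085, 0.09])]
[(([277.3, 103.4], 129, [272, 73, 28, 47]), [0.835, -0.066, 0.09]), (([356.3, 84.6], 45, [352, 72, 7, 33]), [0.897, -0.313, 0.09]), (([131.2, 89.7], 22, [129, 87, 6, 6]), [0.883, 0.382, 0.09]), (([366.7, 95.4], 14, [364, 93, 7, 6]), [0.86, -0.342, 0.09]), (([114.6, 98.5], 24, [112, 96, 6, 6]), [0.854, 0.431, 0.09]), (([97.9, 107.4], 26, [95, 105, 7, 6]), [0.825, 0.479, 0.09]), (([145.9, 107.3], 23, [143, 105, 6, 6]), [0.825, 0.334, 0.09]), (([275.7, 195.0], 80, [271, 190, 10, 11]), [0.549, -0.056, 0.09]), (([295.7, 195.2], 80, [291, 190, 10, 11]), [0.548, -0.113, 0.09]), (([293.4, 228.2], 108, [280, 210, 28, 37]), [0.453, -0.104, 0.09])]
```

View pics/w14.png

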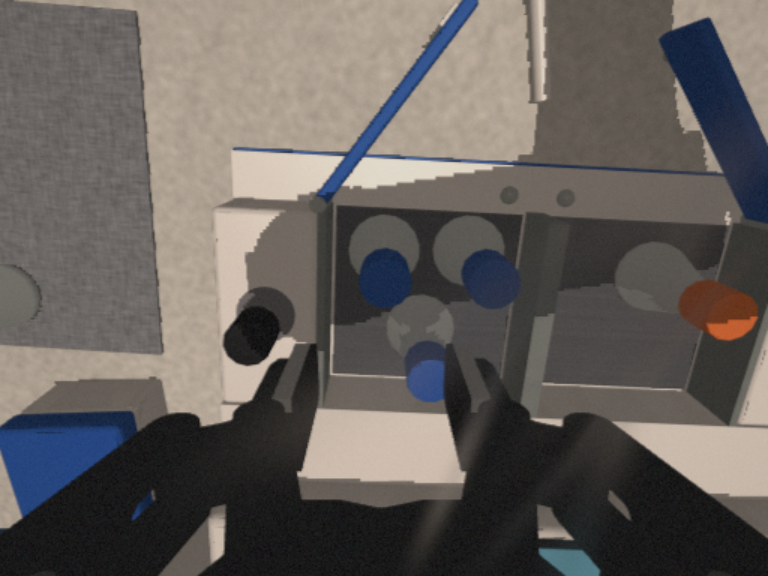

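View pics/scene14.png

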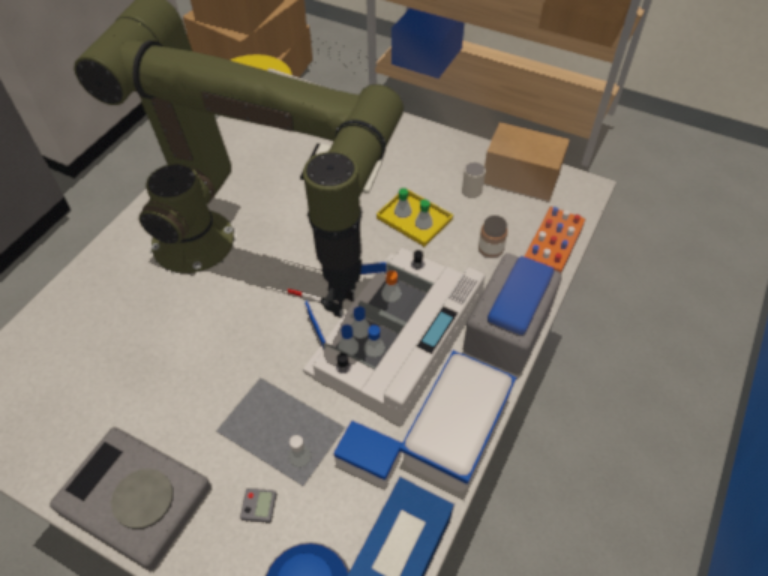

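All three blues stand in the bay. Next the right door: I'll work out waypoints for an arc push with closed fingers.

```bash
cat > door.py <<'E'
from h import *
ex=np.array([.9989,-.0475]);ey=np.array([.0475,.9989]);o=np.array([.5804,-.0128])
h=o-.069*ex-.141*ey
def wp(th,gap,r):
    th=np.radians(th); d=np.cos(th)*ey-np.sin(th)*ex; n=-np.cos(th)*ex-np.sin(th)*ey
    sup=.011*abs(n@ex)+.015*abs(n@ey)
    return h+r*d+n*(.004+sup+gap)
if __name__=='__main__':
    print('hinge',h)
    for th,g in((53,.025),(53,.0),(45,0),(35,0),(25,0),(15,0),(8,0),(3,0),(0,0),(0,-.003)): print(th,g,wp(th,g,.105).round(3))
    w=wp(53,.03,.105); go([*w,.2],-2.7)
E
python3 door.py
```

```text
hinge [ 0.5047784 -0.1503674]
53 0.025 [ 0.394 -0.12 ]
53 0.0 [ 0.41  -0.101]
45 0 [ 0.418 -0.088]
35 0 [ 0.43  -0.073]
25 0 [ 0.446 -0.061]
15 0 [ 0.464 -0.052]
8 0 [ 0.478 -0.047]
3 0 [ 0.488 -0.045]
0 0 [ 0.495 -0.045]
0 -0.003 [ 0.498 -0.045]
go [np.float64(0.390399064123832), np.float64(-0.1237219573775751), 0.2] -2.7 [0.1577, -0.0106, 0.0051] [0.18, -0.02, 2.72]
```

>>> servo_tool --slide '[[0.05,0,0],[0.1,-0.01,0],[0.158,-0.011,0],[0.158,-0.011,0.005],[0.158,-0.011,0.005],[0.158,-0.011,0.04],[0.158,-0.011,0.08],[0.158,-0.011,0.08]]' --turn '[[0,0,2.7],[0,0,2.7],[0,0,2.7],[0,0,2.7],[0,0,2.7],[0,0,2.7],[0,0,2.7],[0,0,2.7]]' --jaw '[1,1,1,1,1,1,1,1]'

```text
clock: 28.1
tcp_pos: [0.3874, -0.1235, 0.1186]
tcp_rot: [-0.006, 0.024, 1.0, 0.002]
contact_force: [-1.3, 0.2, 0.0]
opening: 0.0001
```

```bash
python3 - <<'E'
from h import *
from door import *
s=telemetry.get_state(); print(s['opening'],s['tcp_pos'])
w=wp(53,.03,.105); go([*w,.07],-2.7)
f,K,Rm,t=cam('wrist'); save('w15.png',f,1)
E
```

```text
5.4102009090317886e-05 [ 0.38735602 -0.12349307  0.11859714]
go [np.float64(0.390399064123832), np.float64(-0.1237219573775751), 0.07] -2.7 [-0.0036, -0.0002, 0.0486] [0.18, -0.71, 0.0]
```

View pics/w15.png

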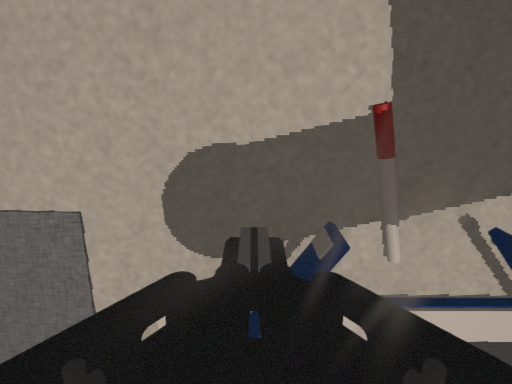

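Fingers are clear of the door, on its outer side. Descend to door height, then look at the first contact.

>>> servo_tool --slide '[[-0.004,0,0.03],[-0.004,0,0.048],[-0.004,0,0.048],[-0.004,0,0.048],[-0.012,0.008,0.048],[-0.02,0.016,0.048],[-0.024,0.022,0.048],[-0.024,0.022,0.048]]' --turn '[[0,-0.7,0],[0,-0.7,0],[0,-0.7,0],[0,-0.7,0],[0,-0.7,0],[0,-0.7,0],[0,-0.7,0],[0,-0.7,0]]' --jaw '[1,1,1,1,1,1,1,1]'

```text
clock: 28.95
tcp_pos: [0.4144, -0.1022, 0.0747]
tcp_rot: [0.002, 0.023, 1.0, 0.001]
contact_force: [-0.3, -0.2, 0.9]
opening: 0.0002
```

```bash
python3 - <<'E'
from h import *
from door import *
s=telemetry.get_state(); print(s['opening'],s['tcp_pos'])
for a in((45,0),(35,0),(25,0),(15,0),(8,0),(4,0)): go([*wp(*a,.105).round(4),.07],-2.7)
f,K,Rm,t=cam('wrist'); save('w16.png',f,1)
E
```

```text
0.0001963516581293027 [ 0.41435536 -0.10222606  0.07468771]
go [np.float64(0.4176), np.float64(-0.0877), 0.07] -2.7 [-0.0026, 0.0147, 0.0047] [0.1, 0.28, 0.09]
go [np.float64(0.4304), np.float64(-0.0731), 0.07] -2.7 [-0.0147, 0.0298, 0.0048] [0.1, 0.28, 0.09]
go [np.float64(0.4462), np.float64(-0.0609), 0.07] -2.7 [-0.0299, 0.0427, 0.0049] [0.1, 0.28, 0.09]
go [np.float64(0.4644), np.float64(-0.0517), 0.07] -2.7 [-0.0477, 0.0527, 0.005] [0.1, 0.28, 0.09]
go [np.float64(0.4782), np.float64(-0.0474), 0.07] -2.7 [-0.0613, 0.0577, 0.0051] [0.1, 0.28, 0.09]
go [np.float64(0.4864), np.float64(-0.0457), 0.07] -2.7 [-0.0694, 0.0597, 0.0051] [0.1, 0.28, 0.09]
```

View pics/w16.png

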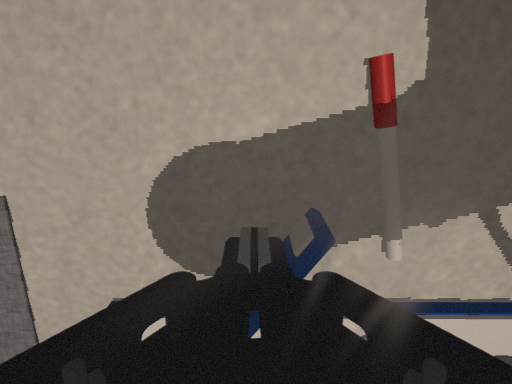

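>>> servo_tool --slide '[[-0.001,0.008,0.004],[-0.003,0.015,0.004],[-0.009,0.023,0.004],[-0.015,0.03,0.004],[-0.022,0.037,0.004],[-0.03,0.043,0.004],[-0.039,0.048,0.004],[-0.048,0.053,0.004]]' --turn '[[0,0,0],[0,0,0],[0,0,0],[0,0,0],[0,0,0],[0,0,0],[0,0,0],[0,0,0]]' --jaw '[1,1,1,1,1,1,1,1]'

```text
clock: 29.8
tcp_pos: [0.4651, -0.0515, 0.0707]
tcp_rot: [0.002, 0.023, 1.0, 0.001]
contact_force: [-0.8, -1.0, -0.6]
opening: 0.0001
```

```bash
python3 - <<'E'
from h import *
from door import *
s=telemetry.get_state(); print(s['contact_force'],s['tcp_pos'])
for a in((15,0),(8,0),(4,0),(0,0),(0,-.003)): go([*wp(*a,.105).round(4),.07],-2.7)
f,K,Rm,t=cam('wrist'); save('w17.png',f,1)
f,K,Rm,t=cam('scene'); cv2.imwrite('pics/s17.png',cv2.resize(f[150:270,180:330,::-1],None,fx=4,fy=4,interpolation=cv2.INTER_CUBIC))
E
```

```text
[-0.82797996 -1.01905294 -0.56577151] [ 0.46512053 -0.05145202  0.07072677]
go [np.float64(0.4644), np.float64(-0.0517), 0.07] -2.7 [0.0007, -0.0003, 0.0007] [0.08, 0.25, 0.08]
go [np.float64(0.4782), np.float64(-0.0474), 0.07] -2.7 [-0.0129, 0.0046, 0.0008] [0.08, 0.25, 0.08]
go [np.float64(0.4864), np.float64(-0.0457), 0.07] -2.7 [-0.021, 0.0067, 0.0008] [0.08, 0.25, 0.08]
go [np.float64(0.4948), np.float64(-0.0448), 0.07] -2.7 [-0.0293, 0.008, 0.0009] [0.08, 0.25, 0.08]
go [np.float64(0.4978), np.float64(-0.0449), 0.07] -2.7 [-0.0323, 0.008, 0.0009] [0.08, 0.25, 0.08]
```

View pics/w17.png

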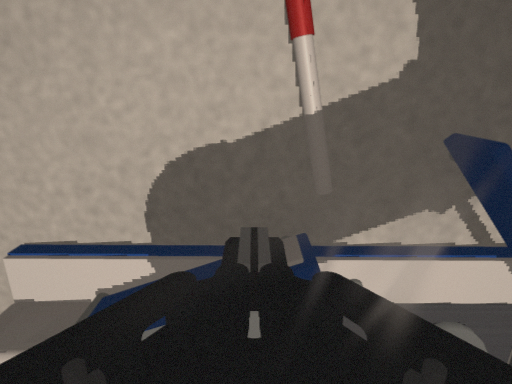

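View pics/s17.png

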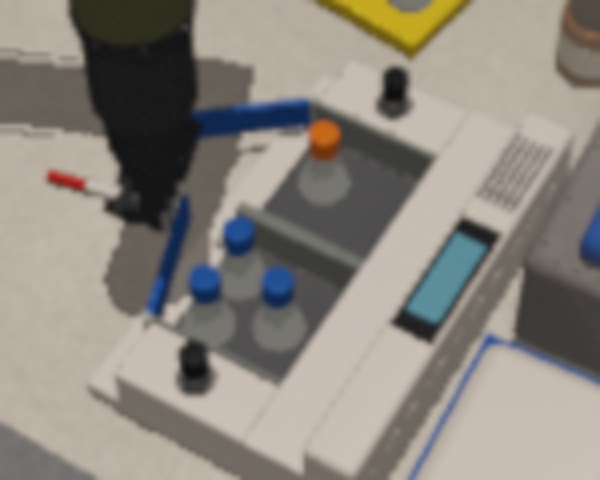

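The door has swung to about 15–20°. Pushing on to shut.

>>> servo_tool --slide '[[-0.006,0.002,0],[-0.012,0.004,0],[-0.017,0.006,0],[-0.021,0.007,0],[-0.025,0.008,0],[-0.029,0.008,0],[-0.032,0.008,0],[-0.033,0.008,0]]' --turn '[[0,0,0],[0,0,0],[0,0,0],[0,0,0],[0,0,0],[0,0,0],[0,0,0],[0,0,0]]' --jaw '[1,1,1,1,1,1,1,1]'

```text
clock: 30.7
tcp_pos: [0.4988, -0.0446, 0.0707]
tcp_rot: [0.002, 0.023, 1.0, 0.001]
contact_force: [-1.1, 0.7, -0.2]
opening: 0.0
```

```bash
python3 - <<'E'
from h import *
from door import *
s=telemetry.get_state(); print(s['contact_force'],s['tcp_pos'])
f,K,Rm,t=cam('wrist'); save('w18.png',f,1)
f,K,Rm,t=cam('scene'); cv2.imwrite('pics/s18.png',cv2.resize(f[150:270,180:330,::-1],None,fx=4,fy=4,interpolation=cv2.INTER_CUBIC))
E
```

```text
[-1.14869889  0.74039715 -0.1682025 ] [ 0.49877372 -0.04460004  0.07071553]
```

View pics/s18.png

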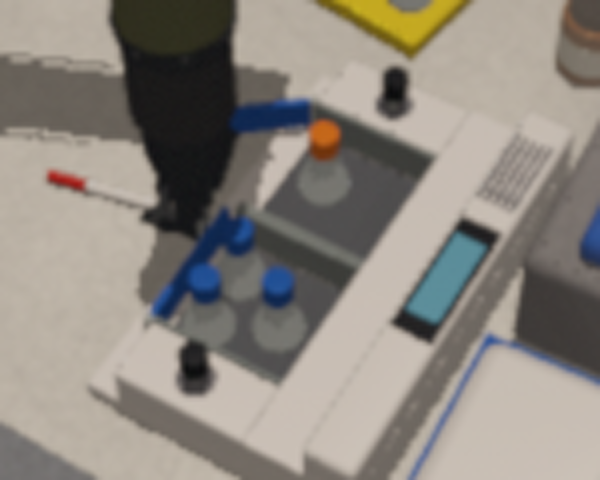

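Almost shut, with no catch force felt yet. A little further in small steps.

>>> servo_tool --slide '[[-0.001,0,0],[-0.002,0,0],[-0.003,0,0],[-0.004,0,0],[-0.005,0,0],[-0.006,0,0],[-0.006,0,0],[-0.006,0,0]]' --turn '[[0,0,0],[0,0,0],[0,0,0],[0,0,0],[0,0,0],[0,0,0],[0,0,0],[0,0,0]]' --jaw '[1,1,1,1,1,1,1,1]'

```text
clock: 31.6
tcp_pos: [0.5029, -0.045, 0.0708]
tcp_rot: [-0.0, 0.023, 1.0, 0.001]
contact_force: [-13.9, 2.7, 9.0]
opening: -0.0
```

```bash
python3 - <<'E'
from h import *
from door import *
s=telemetry.get_state(); print(s['contact_force'],s['tcp_pos'])
f,K,Rm,t=cam('wrist'); save('w19.png',f,1)
f,K,Rm,t=cam('scene'); cv2.imwrite('pics/s19.png',cv2.resize(f[150:270,180:330,::-1],None,fx=4,fy=4,interpolation=cv2.INTER_CUBIC))
E
```

```text
[-13.8505694    2.6519762    8.98304234] [ 0.50286356 -0.04500416  0.07076551]
```

View pics/s19.png

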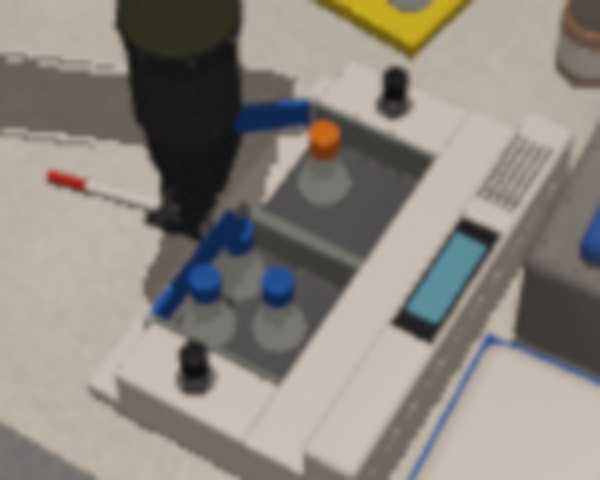

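View pics/w19.png

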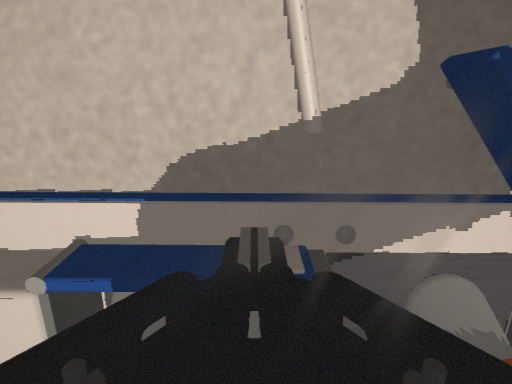

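Force rose to 14 N and the door lies along the front. I'll back off and check that it stays shut.

>>> servo_tool --slide '[[0.01,0,0],[0.03,0,0],[0.05,0,0],[0.06,0,-0.04],[0.06,0,-0.09],[0.06,0,-0.12],[0.06,0,-0.12],[0.06,0,-0.12]]' --turn '[[0,0,0],[0,0,0],[0,0,0],[0,0,0],[0,0,0],[0,0,0],[0,0,0],[0,0,0]]' --jaw '[0.6,0.6,0.5,0.4,0.4,0.4,0.4,0.4]'

```text
clock: 32.5
tcp_pos: [0.4434, -0.0422, 0.1913]
tcp_rot: [0.001, 0.023, 1.0, 0.001]
contact_force: [-0.4, -0.2, -0.8]
opening: 0.0513
```

```bash
python3 - <<'E'
from h import *
from door import *
f,K,Rm,t=cam('wrist'); save('w20.png',f,1.5)
# expected shut edge points
e=h+.135*ey; print('exp edge px',proj(K,Rm,t,[*e,.065]),'hinge',proj(K,Rm,t,[*h,.065]))
f,K,Rm,t=cam('scene'); cv2.imwrite('pics/s20.png',cv2.resize(f[150:270,180:330,::-1],None,fx=4,fy=4,interpolation=cv2.INTER_CUBIC))
f,K,Rm,t=cam('top');cv2.imwrite('pics/t20.png',cv2.resize(f[130:270,190:340,::-1],None,fx=4,fy=4,interpolation=cv2.INTER_CUBIC))
# knob positions from dark blobs
k=proj(K,Rm,t,[.5784,-.1865,.109]); print(k)
E
```

```text
exp edge px [286.73492738 255.08234916] hinge [136.6846363  255.02365931]
[321.83797113 183.25958129]
```

View pics/w20.png

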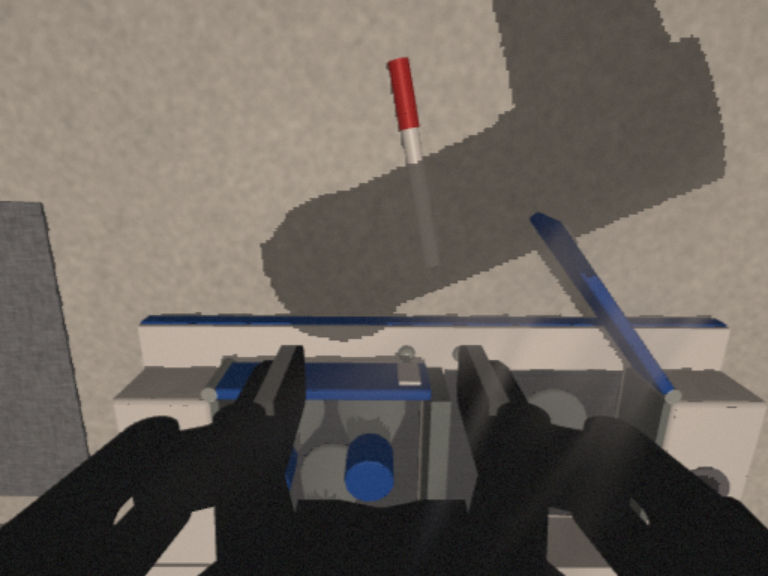

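View pics/s20.png

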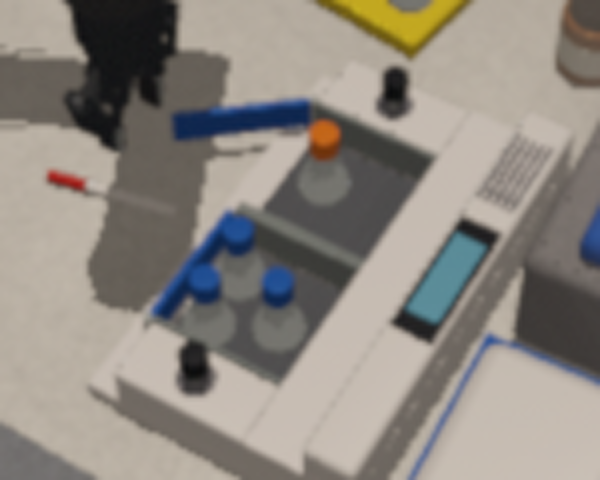

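View pics/t20.png

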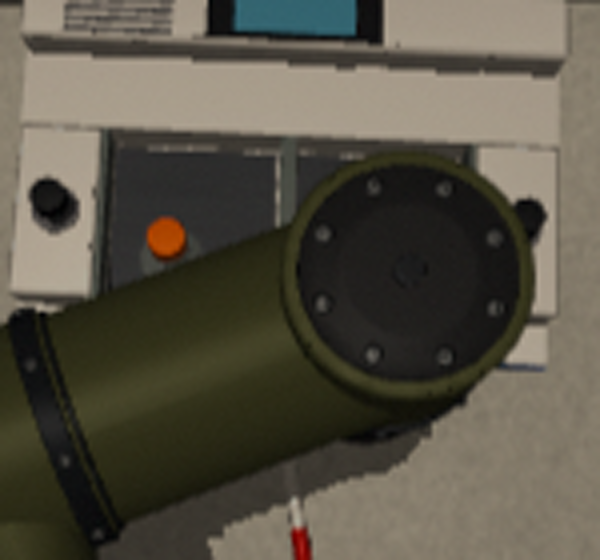

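The door is seated: it is parallel to the front (wrist view rows ~397 along its length) and stays put unpushed. Moving above the right knob.

```bash
python3 - <<'E'
from h import *
go([.578,-.187,.215],-2.7)
E
```

```text
go [0.578, -0.187, 0.215] -2.7 [-0.1418, -0.1382, -0.0261] [0.04, -0.15, 0.09]
```

>>> servo_tool --slide '[[-0.02,-0.02,-0.026],[-0.05,-0.05,-0.026],[-0.08,-0.08,-0.026],[-0.11,-0.11,-0.026],[-0.142,-0.138,-0.026],[-0.142,-0.138,-0.026],[-0.142,-0.138,-0.026],[-0.142,-0.138,-0.026]]' --turn '[[0,0,0],[0,0,0],[0,0,0],[0,0,0],[0,0,0],[0,0,0],[0,0,0],[0,0,0]]' --jaw '[0.4,0.4,0.4,0.4,0.4,0.4,0.4,0.4]'

```text
clock: 33.45
tcp_pos: [0.5778, -0.1866, 0.2144]
tcp_rot: [-0.002, 0.023, 1.0, 0.0]
contact_force: [-0.3, 0.6, -0.6]
opening: 0.0516
```

```bash
python3 - <<'E'
from h import *
f,K,Rm,t=cam('wrist'); save('w21.png',f,1.5)
g=cv2.cvtColor(f,cv2.COLOR_RGB2GRAY); k=proj(K,Rm,t,[.578,-.187,.109]); print('exp',k)
m=(g<35).astype(np.uint8); n,l,st,c=cv2.connectedComponentsWithStats(m)
for i in range(1,n):
    if st[i,4]>150: print(c[i].round(1),st[i],cast(K,Rm,t,*c[i],.1).round(4))
go([.578,-.187,.099],-2.7)
E
```

```text
exp [253.29564131 192.75215203]
[256.8 190.9] [242 172  31  38 934] [ 0.5794 -0.1842  0.1   ]
[194.8 248. ] [183 231  20  40 261] [ 0.6278 -0.2391  0.1   ]
[241.5 341.6] [    0   241   512   143 32956] [ 0.7271 -0.205   0.1   ]
go [0.578, -0.187, 0.099] -2.7 [-0.0005, -0.0007, 0.1162] [0.03, -0.12, 0.13]
```

View pics/w21.png

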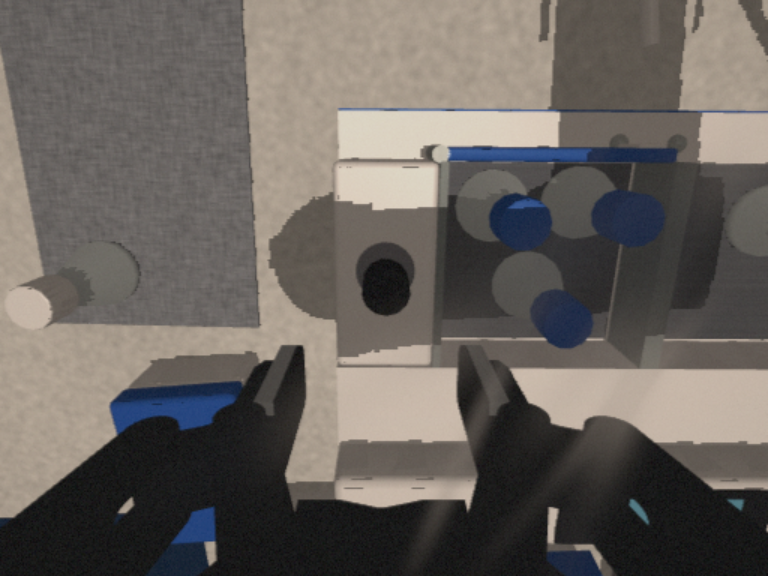

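The door is parallel to the front and the knob is directly below at (.579, -.185). Descend and grip.

>>> servo_tool --slide '[[-0.001,0.001,0.04],[-0.001,0.001,0.08],[-0.001,0.001,0.11],[-0.001,0.001,0.115],[-0.001,0.001,0.115],[-0.001,0.001,0.115],[-0.001,0.001,0.115],[-0.001,0.001,0.115]]' --turn '[[0,0,0],[0,0,0],[0,0,0],[0,0,0],[0,0,0],[0,0,0],[0,0,0],[0,0,0]]' --jaw '[0.4,0.4,0.4,0.4,0.5,1,1,1]' --grip_force 90

```text
clock: 34.3
tcp_pos: [0.5799, -0.1844, 0.1038]
tcp_rot: [0.001, 0.022, 1.0, 0.001]
contact_force: [-2.8, 5.9, 5.2]
opening: 0.0237
```

```bash
python3 - <<'E'
from h import *
s=telemetry.get_state(); print(s['opening'],s['tcp_pos'],s['contact_force'])
E
```

```text
0.023684826122895707 [ 0.57990598 -0.18440908  0.10383575] [-2.83944112  5.85035198  5.24781811]
```

>>> servo_tool --slide '[[0,0,-0.006],[0,0,-0.014],[0,0,-0.022],[0,0,-0.028],[0,0,-0.031],[0,0,-0.032],[0,0,-0.032],[0,0,-0.032]]' --turn '[[0,0,0],[0,0,0],[0,0,0],[0,0,0],[0,0,0],[0,0,0],[0,0,0],[0,0,0]]' --jaw '[1,1,1,1,1,1,1,1]'

```text
clock: 35.1
tcp_pos: [0.5798, -0.1843, 0.134]
tcp_rot: [0.001, 0.022, 1.0, 0.001]
contact_force: [4.3, -1.6, -15.2]
opening: 0.0234
```

```bash
python3 - <<'E'
from h import *
s=telemetry.get_state(); print(s['opening'],s['tcp_pos'],s['contact_force'])
f,K,Rm,t=cam('scene'); cv2.imwrite('pics/s22.png',cv2.resize(f[150:270,180:330,::-1],None,fx=4,fy=4,interpolation=cv2.INTER_CUBIC))
E
```

```text
0.023389648492143242 [ 0.57978219 -0.18425396  0.13403166] [  4.33307403  -1.56770051 -15.16322717]
```

View pics/s22.png

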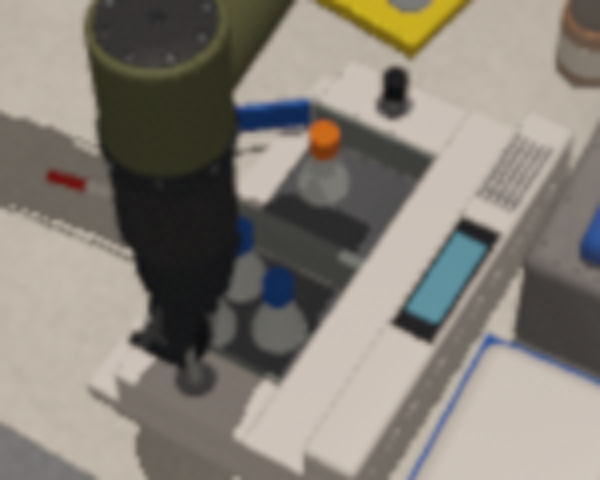

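The knob is up 30 mm with 15 N on the tool, so it is at its stop. Hold a bit longer, then lower it while still gripped.

>>> servo_tool --slide '[[0,0,0],[0,0,0],[0,0,0.006],[0,0,0.014],[0,0,0.022],[0,0,0.028],[0,0,0.03],[0,0,0.03]]' --turn '[[0,0,0],[0,0,0],[0,0,0],[0,0,0],[0,0,0],[0,0,0],[0,0,0],[0,0,0]]' --jaw '[1,1,1,1,1,1,1,1]'

```text
clock: 35.95
tcp_pos: [0.5799, -0.1843, 0.1043]
tcp_rot: [0.001, 0.022, 1.0, 0.001]
contact_force: [0.1, 0.4, -5.0]
opening: 0.0234
```

>>> servo_tool --slide '[[0,0,0],[0,0,0],[0,0,0],[0,0,0],[0,0,-0.03],[0,0,-0.07],[0,0,-0.1],[0,0,-0.1]]' --turn '[[0,0,0],[0,0,0],[0,0,0],[0,0,0],[0,0,0],[0,0,0],[0,0,0],[0,0,0]]' --jaw '[0.4,0.4,0.4,0.4,0.4,0.4,0.4,0.4]'

```text
clock: 36.75
tcp_pos: [0.5816, -0.1852, 0.2109]
tcp_rot: [0.005, 0.022, 1.0, -0.0]
contact_force: [1.3, -0.0, 0.3]
opening: 0.0514
```

>>> servo_tool --slide '[[0.05,-0.05,0],[0.1,-0.1,0],[0.1,-0.15,0],[0.1,-0.2,0],[0.1,-0.2,0],[0.1,-0.2,0],[0.1,-0.2,0],[0.1,-0.2,0]]' --turn '[[0,0,0],[0,0,0],[0,0,0],[0,0,0],[0,0,0],[0,0,0],[0,0,0],[0,0,0]]' --jaw '[0.4,0.4,0.4,0.4,0.4,0.4,0.4,0.4]'

```text
clock: 37.55
tcp_pos: [0.4731, -0.3801, 0.2097]
tcp_rot: [0.005, 0.022, 1.0, -0.0]
contact_force: [-0.2, -0.3, 0.9]
opening: 0.0515
```

```bash
python3 - <<'E'
from h import *
s=telemetry.get_state(); print(s['tcp_pos'],s['contact_force'])
for n in('scene','top'):
    f,K,Rm,t=cam(n); save(n+'23.png',f)
    for col,z in(('green',.074),('blue',.09),('orange',.09)):
        print(n,col,[cast(K,Rm,t,*x[0],z).round(3).tolist() for x in blobs(f,col)[0] if 30<x[1]<130])
cv2.imwrite('pics/t23c.png',cv2.resize(f[110:290,180:420,::-1],None,fx=3.2,fy=3.2,interpolation=cv2.INTER_CUBIC))
f,K,Rm,t=cam('scene'); cv2.imwrite('pics/s23c.png',cv2.resize(f[150:270,180:330,::-1],None,fx=4,fy=4,interpolation=cv2.INTER_CUBIC))
E
```

```text
[ 0.47309396 -0.38013692  0.20971526] [-0.20012921 -0.30523806  0.89123939]
scene green [[0.459, 0.353, 0.074]]
scene blue [[0.606, -0.085, 0.09]]
scene orange [[0.567, 0.076, 0.09]]
top green [[0.529, 0.344, 0.074], [0.458, 0.356, 0.074]]
top blue [[0.899, -0.311, 0.09], [0.606, -0.087, 0.09], [0.549, -0.056, 0.09], [0.548, -0.113, 0.09], [0.464, 0.086, 0.09]]
top orange [[0.568, 0.073, 0.09]]
```

View pics/t23c.png

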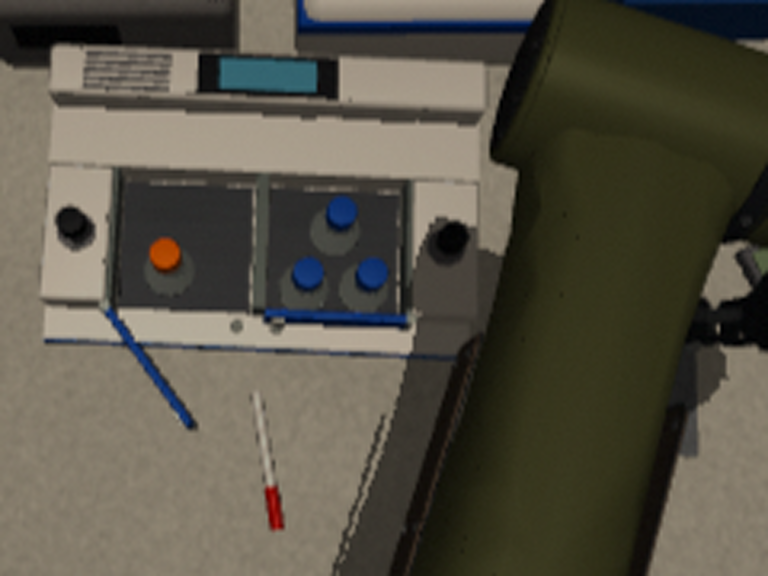

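View pics/scene23.png

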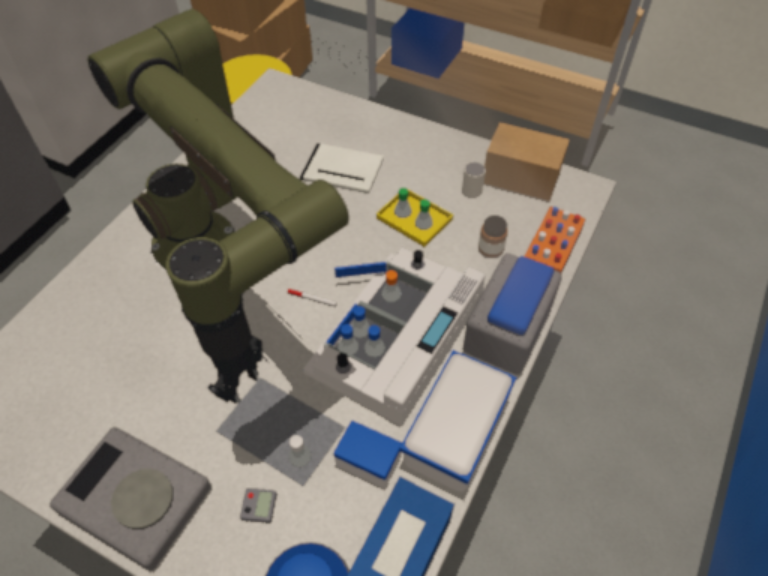

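View pics/s23c.png

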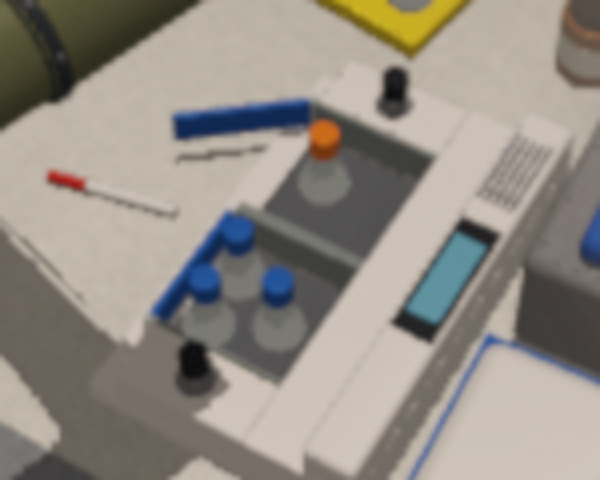

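Everything checks out: three blues in the bay, door parallel to the front edge (slope .036 for both), knob back down, greens in the tray, orange and white undisturbed.

```bash
python3 -c "
from bench import order
print(order.hand_in())"
```

```text
the job is handed in; nothing more can be done
None
```

I did every step of the job and handed it in at about 38 s; the hand-in gave no verdict.

- **Greens:** both were in the right bay and now stand in the yellow tray. The cameras put them at about (0.529, 0.344) and (0.458, 0.356).
- **Blues:** there were three on the mat. All now stand in the right bay, each within about 30 mm of its centre along each side.
- **Door:** I pushed the right door until I felt 14 N. It stayed shut on its own and lies parallel to the sampler's front in the pictures. I had no direct reading of the angle.
- **Knob:** I raised the right knob 30 mm to its stop (15 N on the tool) and held it there for roughly half a second. I then lowered it before letting go, and the last pictures show it back down.
- **Everything else:** the orange flask measured within 3 mm of its starting place. Its door and knob, the white flask and the other things looked unmoved. The arm ended clear of everything.

No check failed or disagreed. No flask was knocked aside and the grip did not slacken, as far as I could see.

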